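# Brace the jar and twist off its cap

### The job

Stand the capped amber jar in the square pocket of the blue bracing block so that it cannot turn, then unscrew its tight white cap anticlockwise until the threads let go. Lift the cap straight off and finish while still holding it, level and clear of the jar, about two centimetres above the jar's mouth. Leave the jar standing fully down in the block, and do not disturb the mug, the small tin or the forceps.

Things in the scene. Friction and masses are not known exactly. Their poses are not given: they have to be found in the camera images.
- jar: Amber jar, blank white labels, 0.28 to 0.46 kg, loose: square body 56 x 56 mm, 64 mm high; round neck (radius 16 mm) up to 86 mm with three thread pieces (radius 22 mm). Origin: centre of underside, z up, x and y square to the flat sides. Starts upright on the surface, cap screwed on, left or right of the block. Unbraced, it turns with the cap.
- mouth (a point): Top of the white sprung sealing disc (radius 13 mm) on the jar's neck, on the jar's axis: 88 mm above the jar's underside with the cap tight, 93 mm with it off. It pushes the cap up with about 8 N when tight, 3 N near the end of the threads.
- dot (a point): Yellow dot on the jar's shoulder at its +x +y corner (45 degrees), 31 mm from the axis, 65 mm above the underside. The cap comes free when its blue bar points to this dot, within 0.2 rad either way. About 0.3 rad past the dot the lugs meet a stop.
- cap: White ribbed round cap, 55 mm across, 22 mm high, 30 g, loose but held by the threads. Origin: centre of underside, z up; screwed on it lies 72 mm above the jar's underside, so 8 mm above the jar's shoulder. Turned anticlockwise seen from above (0.1 to 0.25 N m) it stays level for about 20 degrees, rises about 3 mm, then is free. Still in its threads it lifts the jar with it.
- bar (a point): Outer end of the flat blue bar on the cap's top, 26 mm from the cap's axis along the cap's +x, 23 mm above its underside. At first it stands 0.44 to 0.72 rad clockwise of the jar's +x axis, so 1.23 to 1.5 rad of turn brings it to the yellow dot. The threads let go every third of a turn.
- holder: Blue bracing block fixed to the surface, 84 x 84 mm, 26 mm high; in its top a square pocket 60 x 60 mm, 18 mm deep, mouth bevelled by 4 mm; steel ears on the +y and -y sides reach 61 mm from the centre. Origin: centre of underside, z up, x and y square to the pocket. The jar fits any of four ways round with 2 mm play on each side.
- pocket (a point): Centre of the pocket's floor, 8 mm above the surface: the seated jar's origin lies here.
- mug: White mug with a dot pattern, 78 mm across, 93 mm high, handle towards its -y; a bystander. Origin at the centre of its underside.
- tin: Small round grey-white tin, 56 mm across, 28 mm high; a bystander. Origin at the centre of its underside.
- forceps: Steel forceps lying flat, 213 x 113 mm, 8 mm high; a bystander. Origin at the centre of its underside.

How it is judged:
On the way, in this order (a step that is already met when the one before it is completed fails the run):
1. the jar stands fully down in the block's pocket, the cap still screwed on (horizontal distance between jar and holder below 0.005 m and z of jar in the frame of holder below 0.0105 m and angle between jar's own z axis and vertical below 0.06 rad and z of cap in the frame of jar below 0.0745 m), for 0.2 s.
2. the cap is unscrewed and clear of the jar's mouth while the jar stays in the pocket (horizontal distance between jar and holder below 0.005 m and z of jar in the frame of holder below 0.0105 m and angle between jar's own z axis and vertical below 0.06 rad and z of cap in the frame of jar above 0.095 m), for 0.1 s.
At the end, for the whole second after the job is handed in: Jar upright (0.06 rad) and fully down in the pocket, within 5 mm of its centre. The fingers still grip the cap: clear of the jar, level within 0.26 rad, within 20 mm of the jar's axis, lower edge 98 to 138 mm above the jar's underside (5 to 45 mm above the sealing disc), all at rest (horizontal distance between jar and holder below 0.005 m and z of jar in the frame of holder below 0.0105 m and angle between jar's own z axis and vertical below 0.06 rad and z of cap in the frame of jar between 0.098 and 0.138 m and horizontal distance between cap and jar below 0.02 m and angle between cap's own z axis and vertical below 0.26 rad and contact force between the fingers and cap above 1 N and contact force between cap and jar below 0.05 N and linear speed of cap below 0.03 m/s and linear speed of jar below 0.02 m/s); the arm keeps its last pose, push and grip.
It fails at once if the jar is tipped over (angle between jar's own z axis and vertical above 0.5 rad).
It fails at once if the mug is moved by more than 3 cm (distance of mug from where it was at the start of the episode above 0.03 m).
It fails at once if the tin is moved by more than 3 cm (distance of tin from where it was at the start of the episode above 0.03 m).
It fails at once if the forceps is moved by more than 3 cm (distance of forceps from where it was at the start of the episode above 0.03 m).
It also fails if it takes over 58 s, if anything falls off the work surface, if the arm or the gripper's body presses on something with over 40 N, if the wrist force passes 120 N, or if a joint passes its speed limit or range.

### The arm

A 6-joint arm with a two-finger parallel gripper is mounted at the origin on a cart in front of the work surface, level with it; the furniture and walls round the work are solid. World frame = base frame: x ahead of the robot, y to its left, z up, the work surface at z = 0. Lengths are in m, angles in rad, forces in N, time in s.
With the tool pointing down it reaches from about 0.325 to 0.85 m from the base axis. Payload 4.4 kg.
Tool frame: the origin (TCP) lies on the centre line of the jaws, within the pads' length; the fingertips stand env.finger_overhang ahead of it and the grasp point (between the pads) is the TCP (env.finger_overhang is the distance from the TCP to the fingertips, in m); x points along the fingers, z is the direction in which the jaws open and shut, and the axes are right-handed (so a half turn about x gives the same grasp; the last joint's range is limited). The gripper opens to 94 mm and grips with 3 to 60 N. Pads are 16 mm wide; open, the fingers measure 119 mm over their backs; the gripper's body (75 mm by 177 mm) begins 78 mm behind the grasp point.
Start: joints at [-1.292, 0.207, 1.542, -0, 1.393, -0.15], TCP at [0.239, -0.523, 0.224] pointing down, gripper open.
Joint ranges: [-2.73, 2.73], [-0.86, 2.22], [0.23, 2.46], [-1.11, 4.25], [0.08, 2.63], [-2.82, 2.82]. Speed limits (rad/s): [2.79, 2.79, 3.14, 3.14, 3.14, 3.14].

### API

Orientations are given as a unit quaternion [x, y, z, w].
In Python, from cell import readout, eyes, workorder, env gives the robot as it stands.
- The arm moves only by the tool move_arm, never from a script. Its argument "moves" is a list of rows, each an object of numbers: "dx", "dy", "dz": the shift along the tool's x, y, z in units of 12 cm (1.0 is 12 cm); "wx", "wy", "wz": the turn, a rotation vector about the tool's x, y, z in units of pi rad (1.0 is pi rad); "gripper": the opening, from -1 (shut) to 1 (fully open). A call has 1 to 20 rows; each row is the pose to reach, as a shift and turn from the pose measured when the call began, along the tool's axes at that moment, turning the shorter way round; what a row does not reach only later rows make up. A row lasts 1/8 s, in which the tool goes at most 62.5 mm and 10.7 degrees, less where a joint would pass 70% of its speed; a pose out of reach is approached as far as the arm can. A call with a number of a shift or a turn outside -1 to 1 is refused whole. A call with a gripper value outside its range is refused whole. The fingers move at their own pace and stop on an object; the grip force is fixed at half the most. Time passes only in rows, so rows that repeat a pose let the fingers close. It gives the time, the measured TCP pose, the force and the opening at its end, in the units of the state.
- readout.observe(): the state, without advancing time (a new reading comes with each control period).
- eyes.grab_frame(name): name is "scene" or "top"; returns a dict with "pixels" (384x512x3 uint8, red, green, blue), "fx", "fy", "cx", "cy" (pixels), "rvec" (rotation vector, rad) and "tvec" (3), from world to camera coordinates, as OpenCV has them. Camera axes: x right, y down, z forward; pixel columns grow to the right and rows downward; lengths in m; the calibration is good to about 2 mm. A picture is of the moment at which its call begins. There is no depth.
- workorder.close_job(): hands the job in, once; it reports no verdict.
The state is a dict: "time_s": time; "q": joint angles; "joint_velocities": joint speeds; "tau": joint torques, N m; "eef_pos": TCP position; "tool_rot": TCP orientation; "force": force on the tool from outside, world axes, zero at the start; "wrist_torque": the same for the moment, N m; "opening": finger opening in m.
Only numpy, scipy, OpenCV 4.12 (cv2) and the standard library are available. Lean on these libraries where they do the work, as an engineer would, in place of code of your own. Each camera call takes 0.05 s, during which the arm holds its last target.

## Working session

There is one attempt and no reset: what is moved stays moved. The work goes in short steps, Python scripts to look and compute and a tool call to move; the robot and the scene stay as the last step left them, time stands still between calls to the robot, and variables do not carry over. Pictures are saved under pics/ and viewed, and the job is handed in when it is done.

Besides the shell and the picture viewer there is one more tool, called as name(argument=value, ...) on one line, values as JSON. move_arm: Moves the arm, as the interface text tells. Shifts and turns lie within -1 to 1; 1 stands for 12 cm of shift or pi rad of turn. Its arguments: {"type":"object","properties":{"moves":{"type":"array","items":{"type":"object","properties":{"dx":{"type":"number"},"dy":{"type":"number"},"dz":{"type":"number"},"wx":{"type":"number"},"wy":{"type":"number"},"wz":{"type":"number"},"gripper":{"type":"number"}}}}},"required":["moves"]}

```bash
ls; mkdir -p pics; python3 - <<'E'
from cell import readout, eyes, workorder, env
import cv2
s=readout.observe(); print(s); print(env.finger_overhang)
for n in("scene","top"):
    f=eyes.grab_frame(n); print(n,{k:v for k,v in f.items() if k!="pixels"})
    cv2.imwrite(f"pics/{n}0.png",f["pixels"][:,:,::-1])
    import pickle; pickle.dump(f,open(f"pics/{n}0.pkl","wb"))
E
```

```text
pics
{'time_s': 0.0, 'q': array([-1.29249004e+00,  2.07407637e-01,  1.54291522e+00,  5.49252274e-06,
        1.39352701e+00, -1.50494834e-01]), 'joint_velocities': array([-0.0002938 , -0.00130318,  0.0001171 , -0.00048035, -0.001022  ,
       -0.00012455]), 'tau': array([ 9.76009978e-04, -3.70875692e+01, -2.81413490e+01,  6.98713562e-02,
        3.61953280e-02, -1.67685853e-04]), 'eef_pos': array([ 0.23885713, -0.52220717,  0.22331618]), 'tool_rot': array([ 0.38269977,  0.59553029, -0.38164268,  0.59433444]), 'force': array([-1.28666459,  0.14957093, -0.41862589]), 'wrist_torque': array([ 0.00330254, -0.01288023, -0.02301309]), 'opening': 0.09386316280824589}
0.019
scene {'fx': 491.3705302912023, 'fy': 491.3705302912023, 'cx': 253.23911493205065, 'cy': 183.3896030952364, 'rvec': array([ 0.72854253, -2.38586522,  1.42146902]), 'tvec': array([0.41797425, 0.2908268 , 1.01385444])}
top {'fx': 352.3053376895315, 'fy': 352.3053376895315, 'cx': 255.7916046047177, 'cy': 193.17855289492525, 'rvec': array([ 2.10421733, -2.12678873,  0.17852483]), 'tvec': array([-0.06968771,  0.58776761,  1.00199321])}
```

View pics/scene0.png

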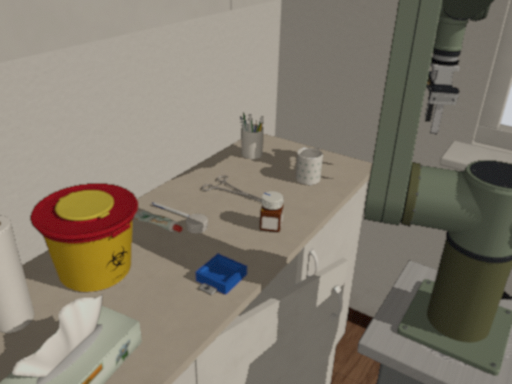

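View pics/top0.png

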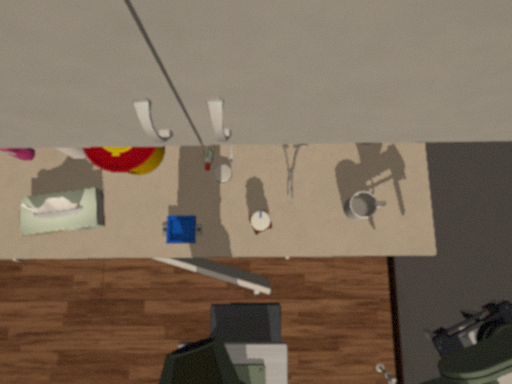

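The scene view shows the jar at about (271,212), the block at (222,273), the mug at (309,166) and the forceps at (230,187). In the top view the jar is near (261,220), the block (181,229), the mug (362,205) and the tin (224,173). Next I'll enlarge these.

```bash
python3 - <<'E'
import cv2
t=cv2.imread("pics/top0.png"); s=cv2.imread("pics/scene0.png")
def c(im,x,y,w,h,k): return cv2.resize(im[y:y+h,x:x+w],None,fx=k,fy=k,interpolation=cv2.INTER_CUBIC)
cv2.imwrite("pics/t_jar.png",c(t,236,196,50,40,14)); cv2.imwrite("pics/t_blk.png",c(t,156,209,50,40,14))
cv2.imwrite("pics/s_jar.png",c(s,246,186,50,50,12)); cv2.imwrite("pics/s_blk.png",c(s,190,250,64,48,12))
E
```

```text
(no output)
```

View pics/t_jar.png

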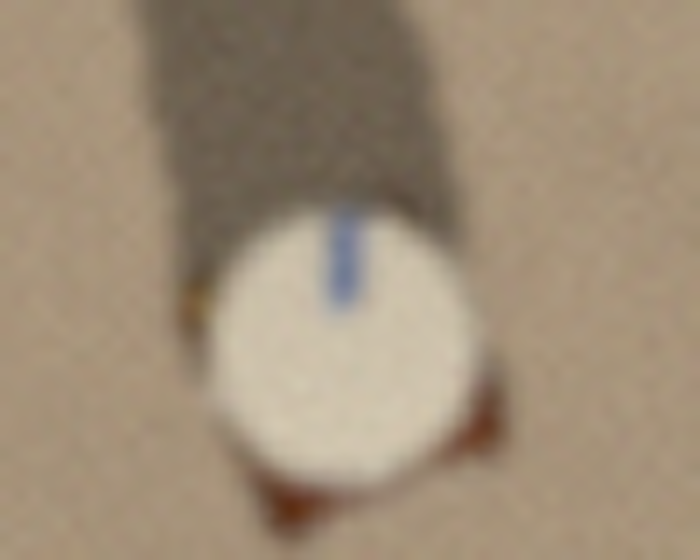

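View pics/t_blk.png

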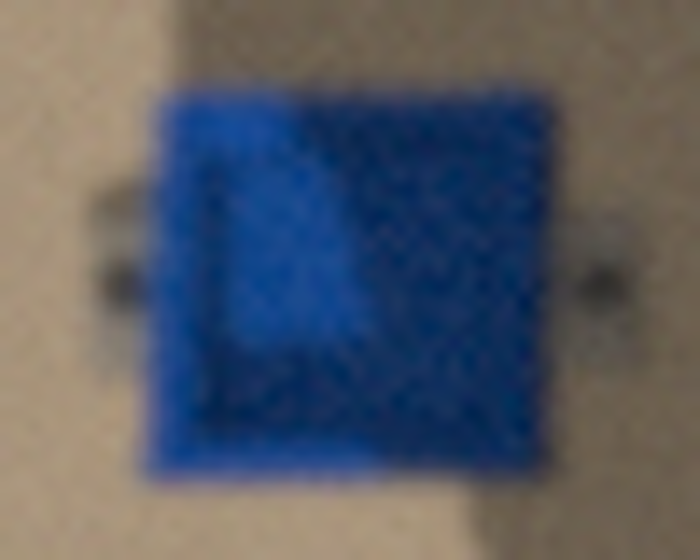

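View pics/s_jar.png

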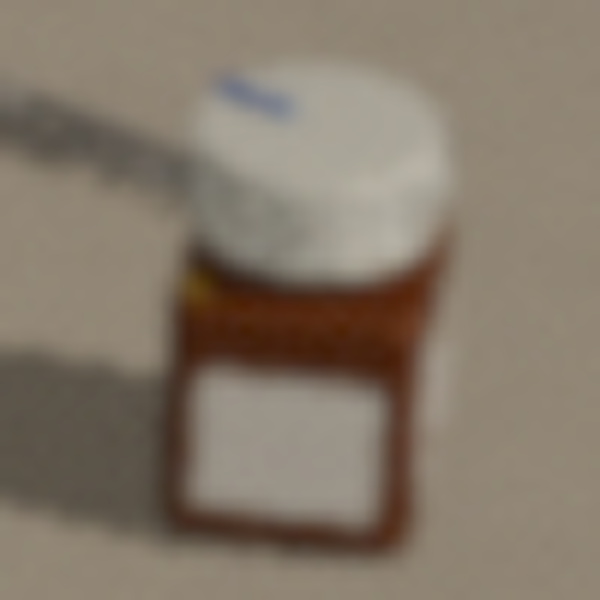

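View pics/s_blk.png

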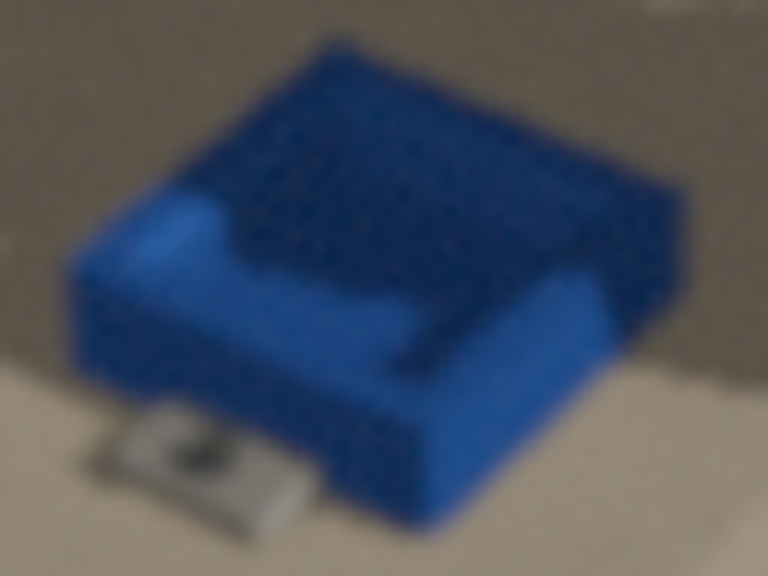

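```bash
cat > h.py <<'E'
import numpy as np, cv2, pickle
from scipy.optimize import least_squares
from scipy.spatial.transform import Rotation as R
def K(f): return np.array([[f["fx"],0,f["cx"]],[0,f["fy"],f["cy"]],[0,0,1.]])
def proj(f,P): return cv2.projectPoints(np.asarray(P,float).reshape(-1,1,3),f["rvec"],f["tvec"],K(f),None)[0].reshape(-1,2)
def plane(f,uv,z):
    Rm=cv2.Rodrigues(f["rvec"])[0]; c=-Rm.T@f["tvec"]
    d=Rm.T@np.linalg.inv(K(f))@np.array([uv[0],uv[1],1.]); return c+d*(z-c[2])/d[2]
def uc(p,off,k): return (np.array(p)+.5)/k-.5+np.array(off)
def ld(n): return pickle.load(open(f"pics/{n}.pkl","rb"))
def grab(n,tag):
    from cell import eyes
    f=eyes.grab_frame(n); pickle.dump(f,open(f"pics/{n}{tag}.pkl","wb")); cv2.imwrite(f"pics/{n}{tag}.png",f["pixels"][:,:,::-1]); return f
def crop(f,x,y,w,h,k,name): cv2.imwrite(f"pics/{name}.png",cv2.resize(f["pixels"][y:y+h,x:x+w,::-1],None,fx=k,fy=k,interpolation=cv2.INTER_CUBIC))
E
python3 - <<'E'
from h import *
T=ld("top0");S=ld("scene0")
for f in(T,S): print("cam",-cv2.Rodrigues(f["rvec"])[0].T@f["tvec"])
for n,p in dict(TL=(165,92),TR=(550,95),BR=(545,470),BL=(150,470)).items(): print("blk top",n,plane(T,uc(p,(156,209),14),.026))
for n,p in dict(back=(335,40),right=(685,190),near=(430,415),left=(70,268)).items(): print("blk scn",n,plane(S,uc(p,(190,250),12),.026))
for n,p in dict(nearb=(430,530),leftb=(75,365)).items(): print("blk scn bot",n,plane(S,uc(p,(190,250),12),.0))
print("cap top T",plane(T,uc((345,350),(236,196),14),.094))
print("bar T",plane(T,uc((347,210),(236,196),14),.095))
print("dot T",plane(T,uc((198,305),(236,196),14),.065))
print("cor T",plane(T,uc((290,535),(236,196),14),.064),plane(T,uc((500,435),(236,196),14),.064))
print("cap S",plane(S,uc((322,125),(246,186),12),.094),"dot S",plane(S,uc((197,288),(246,186),12),.065),"bar S",plane(S,uc((218,80),(246,186),12),.095))
print("bot S",plane(S,uc((165,535),(246,186),12),0),plane(S,uc((405,553),(246,186),12),0))
for n,p in dict(mug=(362,205),tin=(224,173)).items(): print(n,plane(T,p,.05))
print([plane(T,p,0) for p in((290,145),(290,195),(262,257),(181,257))])
E
```

```text
cam [ 0.39121633 -0.09387979  1.09199538]
cam [-0.04325254  0.86457123  0.73336848]
blk top TL [0.52744404 0.19575735 0.026     ]
blk top TR [0.52583506 0.11134432 0.026     ]
blk top BR [0.44471329 0.11053672 0.026     ]
blk top BL [0.4455512  0.19590577 0.026     ]
blk scn back [0.52658172 0.11434987 0.026     ]
blk scn right [0.44375323 0.11392372 0.026     ]
blk scn near [0.44558211 0.19410667 0.026     ]
blk scn left [0.52499876 0.19885183 0.026     ]
blk scn bot nearb [0.44490412 0.19515783 0.        ]
blk scn bot leftb [0.52703004 0.19616781 0.        ]
cap top T [ 0.5002491  -0.08840209  0.094     ]
bar T [ 0.52874753 -0.08913574  0.095     ]
dot T [ 0.51319982 -0.05758669  0.065     ]
cor T [ 0.46513268 -0.07638811  0.064     ] [ 0.48542253 -0.12031036  0.064     ]
cap S [ 0.50099298 -0.08891565  0.094     ] dot S [ 0.5116522  -0.05716821  0.065     ] bar S [ 0.52866969 -0.09085517  0.095     ]
bot S [ 0.51655044 -0.05578798  0.        ] [ 0.46971569 -0.08029234  0.        ]
mug [ 0.54807257 -0.39147757  0.05      ]
tin [0.65159116 0.02048719 0.05      ]
[array([ 0.75428689, -0.18699957,  0.        ]), array([ 0.59004847, -0.18258862,  0.        ]), array([ 0.39893998, -0.0921904 ,  0.        ]), array([0.40118055, 0.15583949, 0.        ])]
```

```bash
cat >> h.py <<'E'
def state():
    from cell import readout
    return readout.observe()
def plan(p,zang,s=None):
    """rows target: TCP position p, pointing down, jaw axis (tool z) at world angle zang (mod pi). prints 12cm/pi units"""
    s=s or state(); R0=R.from_quat(s["tool_rot"])
    best=None
    for a in(zang,zang+np.pi):
        z=np.array([np.cos(a),np.sin(a),0]); x=np.array([0,0,-1.]); y=np.cross(z,x)
        Rt=R.from_matrix(np.c_[x,y,z]); w=(R0.inv()*Rt).as_rotvec()
        print("ang %.2f shift(tool)"%a,np.round(R0.inv().apply(np.array(p)-s["eef_pos"])/.12,3),"turn",np.round(w/np.pi,4),"deg",np.round(np.degrees(np.linalg.norm(w)),1))
E
python3 - <<'E'
from h import *
s=state(); M=R.from_quat(s["tool_rot"]).as_matrix(); print(M.round(3)); print("jaw ang",np.arctan2(M[1,2],M[0,2]))
T=ld("top0");S=ld("scene0")
pts=[]
t=lambda p:uc(p,(236,196),14); sc=lambda p:uc(p,(246,186),12)
h=.028
obs=[(T,t((345,350)),(0,0,.094)),(S,sc((322,125)),(0,0,.094)),
 (T,t((290,535)),(-h,h,.064)),(T,t((500,435)),(-h,-h,.064)),
 (S,sc((165,535)),(h,h,0)),(S,sc((405,553)),(-h,h,0)),
 (T,t((198,305)),(.0219,.0219,.065)),(S,sc((197,288)),(.0219,.0219,.065))]
def res(v):
    o=[]
    for f,uv,P in obs:
        w=R.from_rotvec([0,0,v[2]]).apply(P)+[v[0],v[1],0]; o+=list(proj(f,[w])[0]-uv)
    return np.array(o)
r=least_squares(res,[.5,-.0885,.42],loss="soft_l1"); print(r.x); print(res(r.x).round(2).reshape(-1,2))
c=r.x[:2]
for f,uv in((T,t((347,210))),(S,sc((218,80)))):
    b=plane(f,uv,.095)[:2]-c; print("bar ang",np.arctan2(b[1],b[0]),np.hypot(*b))
plan((r.x[0],r.x[1],.16),r.x[2]); plan((r.x[0],r.x[1],.16),r.x[2]+np.pi/2)
E
```

```text
[[-0.001  0.909  0.416]
 [ 0.002  0.416 -0.909]
 [-1.     0.    -0.002]]
jaw ang -1.1420163346284324
[ 0.50120839 -0.08832882  0.40580502]
[[-0.03 -0.34]
 [-0.19  0.07]
 [-0.94  0.25]
 [ 1.64 -0.4 ]
 [-0.65  0.83]
 [ 0.46  1.84]
 [ 0.67  0.17]
 [ 0.16 -0.52]]
bar ang -0.029292336257615886 0.027550962697831784
bar ang -0.09173853889962494 0.027577271118574342
ang 0.41 shift(tool) [ 0.534  3.492 -2.379] turn [-0.4927 -0.0005 -0.0006] deg 88.7
ang 3.55 shift(tool) [ 0.534  3.492 -2.379] turn [ 5.073e-01 -6.000e-04  5.000e-04] deg 91.3
ang 1.98 shift(tool) [ 0.534  3.492 -2.379] turn [-9.927e-01  1.000e-04 -1.000e-03] deg 178.7
ang 5.12 shift(tool) [ 0.534  3.492 -2.379] turn [ 0.0073 -0.0007 -0.0001] deg 1.3
```

move_arm(moves=[{"dy": 0.29,"dz": -0.2,"gripper": 1},{"dy": 0.58,"dz": -0.4,"gripper": 1},{"dy": 0.87,"dz": -0.595,"gripper": 1},{"dy": 0.87,"dz": -0.595,"gripper": 1}])

```text
validation failed for argument at $.mo...
```

move_arm(moves=[{"dy": 0.3,"dz": -0.2,"gripper": 1},{"dy": 0.6,"dz": -0.4,"gripper": 1},{"dy": 0.87,"dz": -0.595,"gripper": 1},{"dy": 0.87,"dz": -0.595,"gripper": 1}])

```text
validation failed for argument at $.mo...
```

move_arm(moves=[{"dy": 0.3,"dz": -0.2,"gripper": 1},{"dy": 0.6,"dz": -0.4,"gripper": 1},{"dy": 0.87,"dz": -0.595,"gripper": 1},{"dy": 0.87,"dz": -0.595,"gripper": 1}])

```text
validation failed for argument at $.mo...
```

```bash
python3 - <<'E'
from h import *
s=state(); print(s["time_s"],s["eef_pos"],s["q"],s["force"])
plan((.5008,-.0884,.18),.406+np.pi/2)
E
```

```text
0.1 [ 0.23885571 -0.52225507  0.22339059] [-1.29250407e+00  2.07347576e-01  1.54283020e+00 -1.51674950e-05
  1.39353324e+00 -1.50484723e-01] [ 0.16795235 -1.12633816 -1.23409671]
ang 1.98 shift(tool) [ 0.368  3.488 -2.38 ] turn [-9.927e-01  1.000e-04 -1.000e-03] deg 178.7
ang 5.12 shift(tool) [ 0.368  3.488 -2.38 ] turn [ 0.0073 -0.0007 -0.0001] deg 1.3
```

move_arm(moves=[{"dx": 0,"dy": 0.29,"dz": -0.2,"wx": 0,"wy": 0,"wz": 0,"gripper": 1},{"dx": 0,"dy": 0.58,"dz": -0.4,"wx": 0,"wy": 0,"wz": 0,"gripper": 1},{"dx": 0,"dy": 0.87,"dz": -0.595,"wx": 0,"wy": 0,"wz": 0,"gripper": 1}])

```text
time_s: 0.48
eef_pos: [0.3044, -0.4125, 0.223]
tool_rot: [0.383, 0.596, -0.382, 0.594]
force: [-0.2, 0.1, -0.3]
opening: 0.094
```

move_arm(moves=[{"dx": 0,"dy": 0.3,"dz": -0.2,"wx": 0,"wy": 0,"wz": 0,"gripper": 1},{"dx": 0,"dy": 0.6,"dz": -0.4,"wx": 0,"wy": 0,"wz": 0,"gripper": 1},{"dx": 0,"dy": 0.87,"dz": -0.595,"wx": 0,"wy": 0,"wz": 0,"gripper": 1}])

```text
time_s: 0.85
eef_pos: [0.3701, -0.3026, 0.2228]
tool_rot: [0.383, 0.596, -0.381, 0.594]
force: [0.7, -0.1, -0.5]
opening: 0.0943
```

move_arm(moves=[{"dx": 0,"dy": 0.3,"dz": -0.2,"wx": 0,"wy": 0,"wz": 0,"gripper": 1},{"dx": 0,"dy": 0.6,"dz": -0.4,"wx": 0,"wy": 0,"wz": 0,"gripper": 1},{"dx": 0,"dy": 0.87,"dz": -0.595,"wx": 0,"wy": 0,"wz": 0,"gripper": 1}])

```text
time_s: 1.23
eef_pos: [0.4357, -0.1927, 0.2227]
tool_rot: [0.383, 0.596, -0.381, 0.593]
force: [-0.0, 0.5, -0.3]
opening: 0.0936
```

```bash
python3 - <<'E'
from h import *
s=state(); print(s["time_s"],s["eef_pos"],s["q"],s["force"])
plan((.5008,-.0884,.18),.406+np.pi/2)
E
```

```text
1.225 [ 0.43572368 -0.19265865  0.22266234] [-0.59992354 -0.00207332  1.77441125  0.00247739  1.37327966  0.54177975] [-0.01454189  0.49587785 -0.28536977]
ang 1.98 shift(tool) [ 0.358  0.854 -0.563] turn [-0.9928 -0.     -0.0023] deg 178.7
ang 5.12 shift(tool) [ 0.358  0.854 -0.563] turn [ 0.0072 -0.0015  0.    ] deg 1.3
```

Go above the jar, keep the height until centred, then check with a picture.

move_arm(moves=[{"dx": 0,"dy": 0.3,"dz": -0.2,"wx": 0.007,"wy": -0.0015,"wz": 0,"gripper": 1},{"dx": 0,"dy": 0.6,"dz": -0.4,"wx": 0.007,"wy": -0.0015,"wz": 0,"gripper": 1},{"dx": 0,"dy": 0.854,"dz": -0.563,"wx": 0.007,"wy": -0.0015,"wz": 0,"gripper": 1},{"dx": 0.36,"dy": 0.854,"dz": -0.563,"wx": 0.007,"wy": -0.0015,"wz": 0,"gripper": 1},{"dx": 0.36,"dy": 0.854,"dz": -0.563,"wx": 0.007,"wy": -0.0015,"wz": 0,"gripper": 1}])

```text
time_s: 1.85
eef_pos: [0.4976, -0.0869, 0.1761]
tool_rot: [0.388, 0.594, -0.389, 0.588]
force: [0.2, -0.1, -0.7]
opening: 0.094
```

```bash
python3 - <<'E'
from h import *
S=grab("scene","1");T=grab("top","1"); crop(S,190,130,150,110,5,"c1"); crop(T,180,150,140,100,5,"c1t")
plan((.501,-.0884,.048),.406+np.pi/2)
E
```

```text
ang 1.98 shift(tool) [1.098 0.006 0.002] turn [-9.999e-01 -5.000e-04 -4.000e-04] deg 180.0
ang 5.12 shift(tool) [1.098 0.006 0.002] turn [ 0.0001 -0.0002  0.0003] deg 0.1
```

View pics/c1.png

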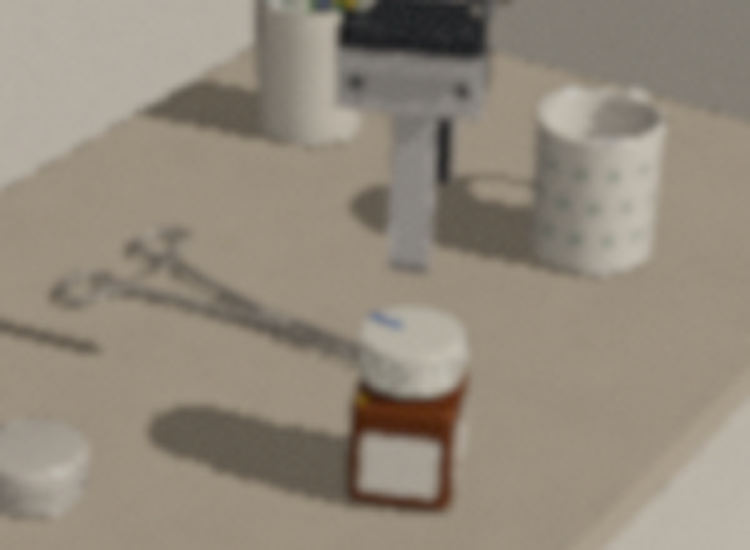

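View pics/c1t.png

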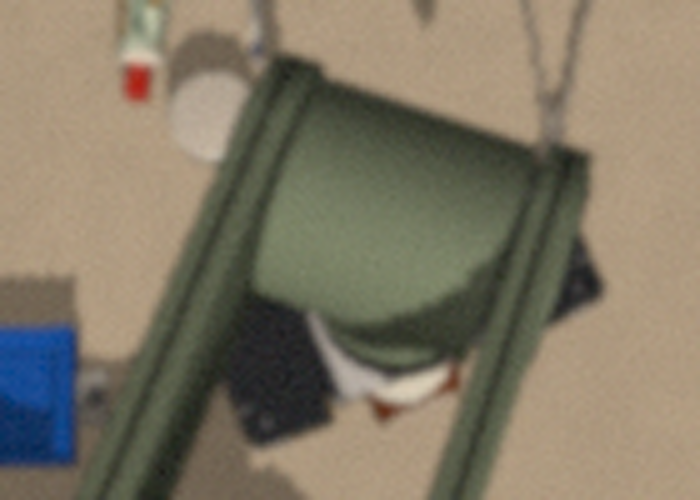

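move_arm(moves=[{"dx": 0.3,"dy": 0.006,"dz": 0.002,"wx": 0,"wy": 0,"wz": 0,"gripper": 1},{"dx": 0.6,"dy": 0.006,"dz": 0.002,"wx": 0,"wy": 0,"wz": 0,"gripper": 1},{"dx": 0.85,"dy": 0.006,"dz": 0.002,"wx": 0,"wy": 0,"wz": 0,"gripper": 1}])

```text
time_s: 2.33
eef_pos: [0.5022, -0.0896, 0.0786]
tool_rot: [0.389, 0.59, -0.389, 0.591]
force: [-0.3, 0.2, 0.3]
opening: 0.0942
```

```bash
python3 - <<'E'
from h import *
plan((.501,-.0884,.048),.406+np.pi/2)
E
```

```text
ang 1.98 shift(tool) [ 0.255 -0.006 -0.013] turn [ 9.997e-01 -7.000e-04 -7.000e-04] deg 179.9
ang 5.12 shift(tool) [ 0.255 -0.006 -0.013] turn [-0.0003  0.0004 -0.0004] deg 0.1
```

move_arm(moves=[{"dx": 0.25,"dy": -0.006,"dz": -0.013,"wx": 0,"wy": 0,"wz": 0,"gripper": 1},{"dx": 0.25,"dy": -0.006,"dz": -0.013,"wx": 0,"wy": 0,"wz": 0,"gripper": 1},{"dx": 0.25,"dy": -0.006,"dz": -0.013,"wx": 0,"wy": 0,"wz": 0,"gripper": 0.3},{"dx": 0.25,"dy": -0.006,"dz": -0.013,"wx": 0,"wy": 0,"wz": 0,"gripper": 0.2},{"dx": 0.25,"dy": -0.006,"dz": -0.013,"wx": 0,"wy": 0,"wz": 0,"gripper": 0},{"dx": 0.25,"dy": -0.006,"dz": -0.013,"wx": 0,"wy": 0,"wz": 0,"gripper": -1},{"dx": 0.25,"dy": -0.006,"dz": -0.013,"wx": 0,"wy": 0,"wz": 0,"gripper": -1},{"dx": 0.25,"dy": -0.006,"dz": -0.013,"wx": 0,"wy": 0,"wz": 0,"gripper": -1},{"dx": 0.25,"dy": -0.006,"dz": -0.013,"wx": 0,"wy": 0,"wz": 0,"gripper": -1}])

```text
time_s: 3.45
eef_pos: [0.5008, -0.0873, 0.0492]
tool_rot: [0.39, 0.59, -0.389, 0.59]
force: [-1.3, 3.9, 5.4]
opening: 0.056
```

```bash
python3 - <<'E'
from h import *
s=state(); print(s["eef_pos"],s["force"],s["opening"],s["q"])
M=R.from_quat(s["tool_rot"]).as_matrix(); print(M.round(3)); print("jaw ang",np.arctan2(M[1,2],M[0,2]))
S=grab("scene","2"); crop(S,220,150,100,90,7,"c2")
E
```

```text
[ 0.50080451 -0.08727174  0.0491976 ] [-1.26496082  3.90440063  5.44342714] 0.055966058243242606 [-0.34400454  0.28772471  1.84805616  0.00199059  1.00518902  0.82113168]
[[ 0.001  0.919  0.394]
 [ 0.001  0.394 -0.919]
 [-1.     0.002 -0.001]]
jaw ang -1.1662018700852752
```

View pics/c2.png

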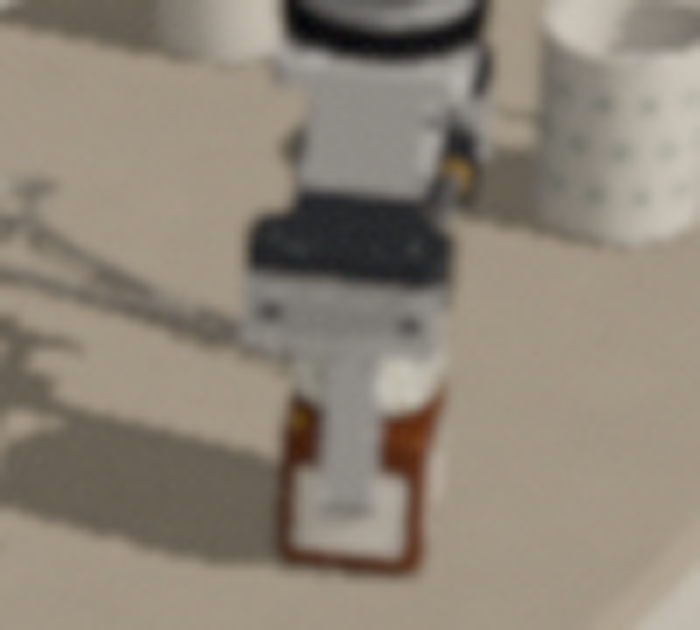

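Opening 56.0 mm means the jar is gripped on two flat sides; the finger sits on the label's middle (348,440). Lift, then carry.

move_arm(moves=[{"dx": -0.2,"dy": 0,"dz": 0,"wx": 0,"wy": 0,"wz": 0,"gripper": -1},{"dx": -0.5,"dy": 0,"dz": 0,"wx": 0,"wy": 0,"wz": 0,"gripper": -1},{"dx": -0.6,"dy": 0,"dz": 0,"wx": 0,"wy": 0,"wz": 0,"gripper": -1}])

```text
time_s: 3.88
eef_pos: [0.5015, -0.0877, 0.1224]
tool_rot: [0.39, 0.589, -0.388, 0.591]
force: [-0.1, -0.1, -5.1]
opening: 0.0559
```

```bash
python3 - <<'E'
from h import *
s=state(); print(s["eef_pos"],s["force"],s["opening"],s["q"])
plan((.493,.035,.12),-np.pi/2+.2)
E
```

```text
[ 0.50151996 -0.08767268  0.12237172] [-0.05810203 -0.08276075 -5.10326387] 0.05591609557867172 [-3.44123055e-01  1.76593308e-01  1.80413849e+00  1.57560635e-03
  1.15758067e+00  8.21181946e-01]
ang -1.37 shift(tool) [ 0.02   0.337 -0.968] turn [ 0.0652  0.0003 -0.0011] deg 11.7
ang 1.77 shift(tool) [ 0.02   0.337 -0.968] turn [-9.348e-01  1.600e-03  4.000e-04] deg 168.3
```

move_arm(moves=[{"dx": 0,"dy": 0.08,"dz": -0.24,"wx": 0.02,"wy": 0,"wz": 0,"gripper": -1},{"dx": 0,"dy": 0.17,"dz": -0.5,"wx": 0.04,"wy": 0,"wz": 0,"gripper": -1},{"dx": 0,"dy": 0.26,"dz": -0.75,"wx": 0.06,"wy": 0,"wz": 0,"gripper": -1},{"dx": 0,"dy": 0.337,"dz": -0.968,"wx": 0.065,"wy": 0,"wz": -0.001,"gripper": -1},{"dx": 0,"dy": 0.337,"dz": -0.968,"wx": 0.065,"wy": 0,"wz": -0.001,"gripper": -1}])

```text
time_s: 4.5
eef_pos: [0.4912, 0.0367, 0.1207]
tool_rot: [0.446, 0.549, -0.447, 0.547]
force: [-0.7, -0.5, -6.0]
opening: 0.0559
```

```bash
python3 - <<'E'
from h import *
s=state(); print(s["eef_pos"],s["force"],s["opening"],s["q"])
plan((.4855,.1543,.12),-np.pi/2)
E
```

```text
[0.4911965  0.03667593 0.12065645] [-0.70491227 -0.51377396 -6.04374242] 0.05591464681923413 [-1.01044853e-01  1.49485807e-01  1.84010684e+00 -5.50883590e-04
  1.15487729e+00  1.26625982e+00]
ang -1.57 shift(tool) [ 0.005  0.152 -0.97 ] turn [ 0.0648 -0.      0.0009] deg 11.7
ang 1.57 shift(tool) [ 0.005  0.152 -0.97 ] turn [-0.9352 -0.0014 -0.    ] deg 168.3
```

move_arm(moves=[{"dx": 0,"dy": 0.04,"dz": -0.25,"wx": 0.02,"wy": 0,"wz": 0,"gripper": -1},{"dx": 0,"dy": 0.08,"dz": -0.5,"wx": 0.04,"wy": 0,"wz": 0,"gripper": -1},{"dx": 0,"dy": 0.12,"dz": -0.75,"wx": 0.06,"wy": 0,"wz": 0,"gripper": -1},{"dx": 0,"dy": 0.152,"dz": -0.97,"wx": 0.065,"wy": 0,"wz": 0.001,"gripper": -1},{"dx": 0,"dy": 0.152,"dz": -0.97,"wx": 0.065,"wy": 0,"wz": 0.001,"gripper": -1},{"dx": 0,"dy": 0.152,"dz": -0.97,"wx": 0.065,"wy": 0,"wz": 0.001,"gripper": -1}])

```text
time_s: 5.25
eef_pos: [0.4852, 0.1533, 0.1199]
tool_rot: [-0.5, -0.5, 0.501, -0.5]
force: [-0.5, -0.3, -4.6]
opening: 0.0562
```

```bash
python3 - <<'E'
from h import *
s=state(); print(s["eef_pos"],s["force"],s["opening"],s["q"])
plan((.4855,.1543,.075),-np.pi/2)
S=grab("scene","3"); T=grab("top","3");crop(S,180,180,90,120,6,"c3");crop(T,140,180,80,80,7,"c3t")
E
```

```text
[0.48519336 0.15331899 0.11990189] [-0.46511197 -0.32782381 -4.58213353] 0.05621789843289453 [ 1.36412582e-01  1.82467983e-01  1.80300350e+00 -9.69829326e-04
  1.15727509e+00  1.70811434e+00]
ang -1.57 shift(tool) [ 0.374  0.003 -0.009] turn [-0.0002  0.0003  0.0003] deg 0.1
ang 1.57 shift(tool) [ 0.374  0.003 -0.009] turn [ 9.998e-01  5.000e-04 -5.000e-04] deg 180.0
```

View pics/c3.png

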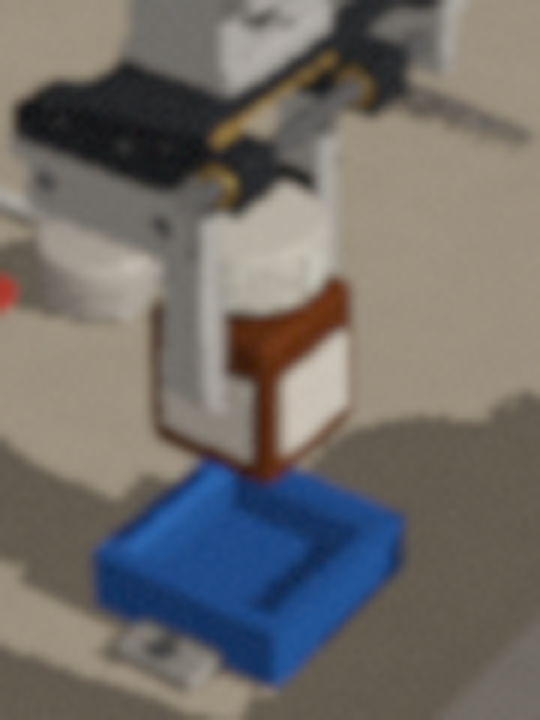

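View pics/c3t.png

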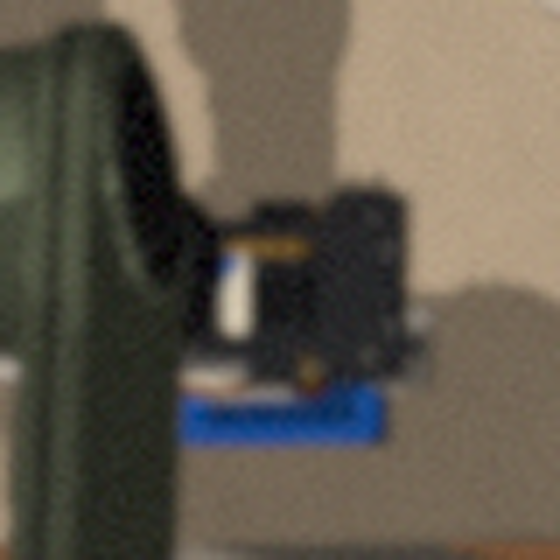

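```bash
python3 - <<'E'
from h import *
S=ld("scene3"); u=lambda p:uc(p,(180,180),6)
h=.028; c=np.array([.4852,.1533,.0707])
P=[c+[-h,h,0],c+[h,h,0],c+[-h,-h,0]]
print("pred jar bottom near,left,right (crop px)",((proj(S,P)-180+.5)*6-.5).round(0))
b=np.array([.4855,.1543,0]); 
print("pred block top near,left,right,nearbottom",((proj(S,[b+[-.042,.042,.026],b+[.042,.042,.026],b+[-.042,-.042,.026],b+[-.042,.042,0]])-180+.5)*6-.5).round(0))
for n,z,p in (("near",.026,(275,640)),("left",.026,(95,557)),("right",.026,(404,520)),("nearb",0,(275,688))): print(n,plane(S,u(p),z))
for p in((265,478),(160,432),(348,412)): print("jar",plane(S,u(p),.0707))
E
```

```text
pred jar bottom near,left,right (crop px) [[269. 499.]
 [146. 445.]
 [358. 422.]]
pred block top near,left,right,nearbottom [[276. 633.]
 [ 94. 548.]
 [405. 513.]
 [276. 688.]]
near [0.44144102 0.19966049 0.026     ]
left [0.52372954 0.20027174 0.026     ]
right [0.44143904 0.11618312 0.026     ]
nearb [0.44380323 0.19651976 0.        ]
jar [0.46565917 0.17225656 0.0707    ]
jar [0.513788   0.17223661 0.0707    ]
jar [0.46380669 0.12204495 0.0707    ]
```

move_arm(moves=[{"dx": 0.12,"dy": 0.002,"dz": -0.005,"wx": 0,"wy": 0,"wz": 0,"gripper": -1},{"dx": 0.25,"dy": 0.002,"dz": -0.005,"wx": 0,"wy": 0,"wz": 0,"gripper": -1},{"dx": 0.31,"dy": 0.002,"dz": -0.005,"wx": 0,"wy": 0,"wz": 0,"gripper": -1},{"dx": 0.34,"dy": 0.002,"dz": -0.005,"wx": 0,"wy": 0,"wz": 0,"gripper": -1},{"dx": 0.36,"dy": 0.002,"dz": -0.005,"wx": 0,"wy": 0,"wz": 0,"gripper": -1}])

```text
time_s: 5.98
eef_pos: [0.4858, 0.1538, 0.0769]
tool_rot: [-0.5, -0.5, 0.501, -0.5]
force: [0.4, 0.2, -5.1]
opening: 0.0559
```

```bash
python3 - <<'E'
from h import *
s=state(); print(s["eef_pos"],s["force"],s["wrist_torque"],s["opening"])
plan((.4855,.154,.06),-np.pi/2)
E
```

```text
[0.48584879 0.15381745 0.07687699] [ 0.4293109   0.21027634 -5.13229795] [0.0448272 0.006213  0.0165723] 0.05585792358918122
ang -1.57 shift(tool) [ 0.141 -0.003 -0.002] turn [-0.0005  0.0002  0.0001] deg 0.1
ang 1.57 shift(tool) [ 0.141 -0.003 -0.002] turn [ 9.995e-01  1.000e-04 -3.000e-04] deg 179.9
```

Jar underside is about 2 mm above the block's top; go in slowly.

move_arm(moves=[{"dx": 0.03,"dy": 0,"dz": 0,"wx": 0,"wy": 0,"wz": 0,"gripper": -1},{"dx": 0.05,"dy": 0,"dz": 0,"wx": 0,"wy": 0,"wz": 0,"gripper": -1},{"dx": 0.065,"dy": 0,"dz": 0,"wx": 0,"wy": 0,"wz": 0,"gripper": -1},{"dx": 0.08,"dy": 0,"dz": 0,"wx": 0,"wy": 0,"wz": 0,"gripper": -1}])

```text
time_s: 6.48
eef_pos: [0.4876, 0.1543, 0.0742]
tool_rot: [0.5, 0.499, -0.5, 0.501]
force: [-16.1, -1.0, 38.2]
opening: 0.0558
```

```bash
python3 - <<'E'
from h import *
s=state(); print(s["eef_pos"],s["force"],s["wrist_torque"],s["opening"])
E
```

```text
[0.48764838 0.15427936 0.07421149] [-16.11877039  -0.99947301  38.20107456] [-1.04400192  2.89961869  0.09177143] 0.05584043503187432
```

move_arm(moves=[{"dx": -0.04,"dy": 0,"dz": 0,"wx": 0,"wy": 0,"wz": 0,"gripper": -1},{"dx": -0.06,"dy": 0,"dz": 0,"wx": 0,"wy": 0,"wz": 0,"gripper": -1}])

```text
time_s: 6.72
eef_pos: [0.4889, 0.1546, 0.0825]
tool_rot: [0.501, 0.499, -0.499, 0.502]
force: [1.2, -0.1, -5.2]
opening: 0.056
```

```bash
python3 - <<'E'
from h import *
s=state(); print(s["eef_pos"],s["force"],s["wrist_torque"],s["opening"],s["q"])
S=grab("scene","4"); T=grab("top","4");crop(S,180,200,80,100,8,"c4");crop(T,140,200,80,60,10,"c4t")
E
```

```text
[0.48893995 0.15455446 0.08254454] [ 1.17963567 -0.06692543 -5.21148621] [ 0.05752187 -0.04219358 -0.01516146] 0.05600810296932727 [ 1.38144347e-01  2.40252010e-01  1.82333245e+00 -1.57811072e-03
  1.07286724e+00  1.70943496e+00]
```

View pics/c4.png

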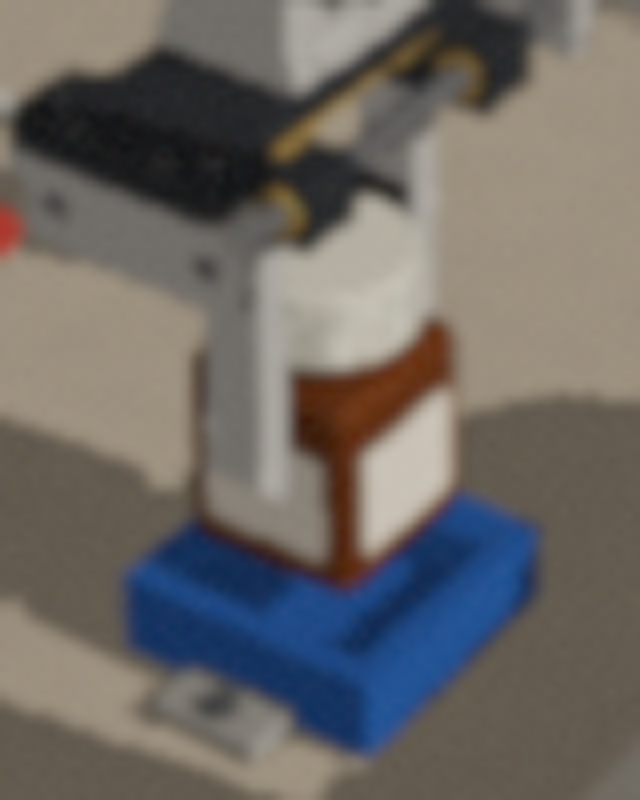

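View pics/c4t.png

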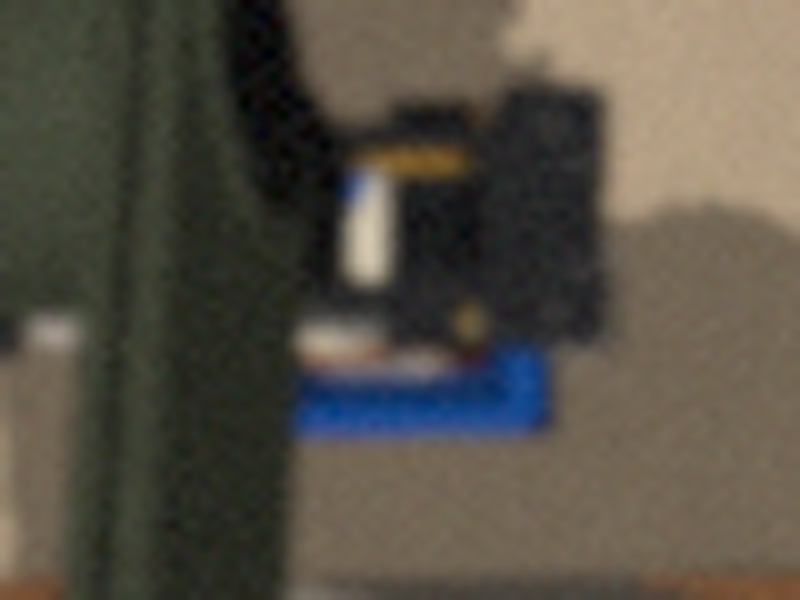

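```bash
cat >> h.py <<'E'
def box(c,hx,z0,z1,yaw=0):
    P=np.array([[sx*hx,sy*hx,z] for z in(z0,z1) for sx,sy in((1,1),(1,-1),(-1,-1),(-1,1))]); P=R.from_rotvec([0,0,yaw]).apply(P)+c
    return P
def wire(im,f,P,off,k,col):
    q=((proj(f,P)-off+.5)*k-.5).round().astype(int)
    for i in range(4):
        for a,b in((i,(i+1)%4),(4+i,4+(i+1)%4),(i,i+4)): cv2.line(im,tuple(map(int,q[a])),tuple(map(int,q[b])),col,1,cv2.LINE_AA)
def ring(im,f,c,r,off,k,col):
    a=np.linspace(0,2*np.pi,60); P=np.c_[c[0]+r*np.cos(a),c[1]+r*np.sin(a),0*a+c[2]]
    q=((proj(f,P)-off+.5)*k-.5).round().astype(int); cv2.polylines(im,[q.reshape(-1,1,2)],True,col,1,cv2.LINE_AA)
E
python3 - <<'E'
from h import *
S=ld("scene4"); im=cv2.imread("pics/c4.png"); o=np.array([180,200])
wire(im,S,box([.4855,.154,0],.042,0,.026),o,8,(0,255,255)); wire(im,S,box([.4855,.154,0],.030,.008,.026),o,8,(0,255,0))
j=np.array([.489,.1546,.0333]); wire(im,S,box(j,.028,0,.064),o,8,(255,0,255))
for z in(.072,.094): ring(im,S,j+[0,0,z],.0275,o,8,(255,255,0))
cv2.imwrite("pics/w4.png",im)
S=ld("scene2"); im=cv2.imread("pics/c2.png"); o=np.array([220,150])
j=np.array([.5008,-.0873,0]); wire(im,S,box(j,.028,0,.064,.405),o,7,(255,0,255))
for z in(.072,.094): ring(im,S,j+[0,0,z],.0275,o,7,(255,255,0))
cv2.imwrite("pics/w2.png",im)
E
```

View pics/w4.png

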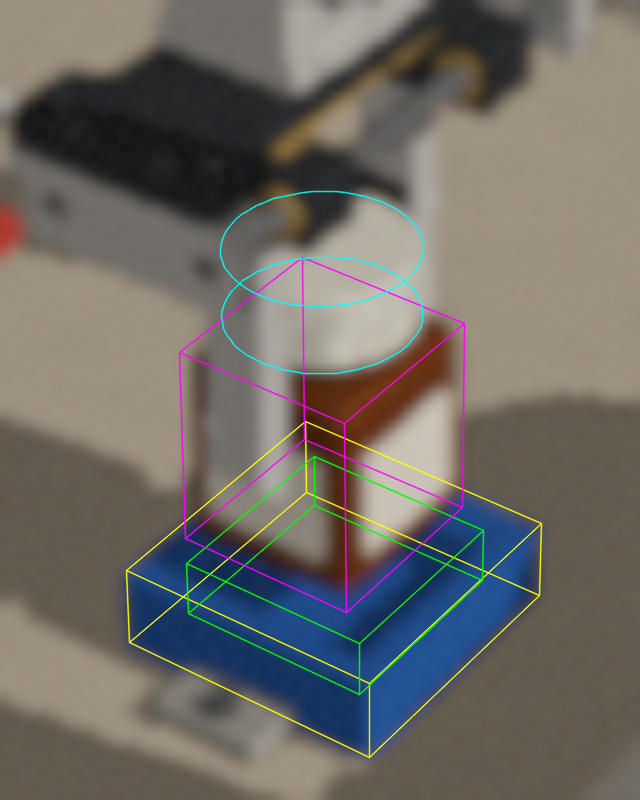

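View pics/w2.png

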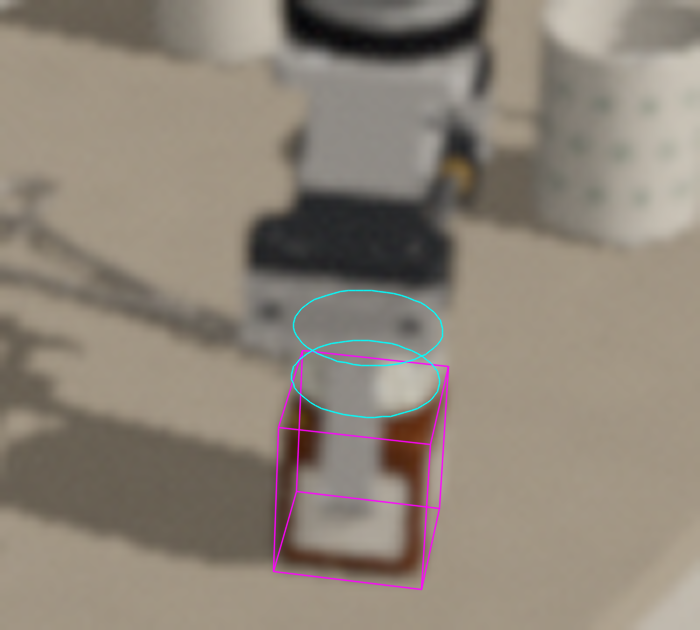

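```bash
python3 - <<'E'
from h import *
print(R.from_quat([0.5, 0.499, -0.5, 0.501]).as_matrix().round(4)); print(R.from_quat(state()["tool_rot"]).as_matrix().round(4))
import cv2
cv2.imwrite("pics/sc4b.png",cv2.resize(cv2.imread("pics/scene4.png"),(780,585)))
E
```

```text
[[ 0.002  1.    -0.   ]
 [-0.002  0.    -1.   ]
 [-1.     0.002  0.002]]
[[ 2.3e-03  1.0e+00  1.0e-04]
 [-1.1e-03  1.0e-04 -1.0e+00]
 [-1.0e+00  2.3e-03  1.1e-03]]
```

View pics/sc4b.png

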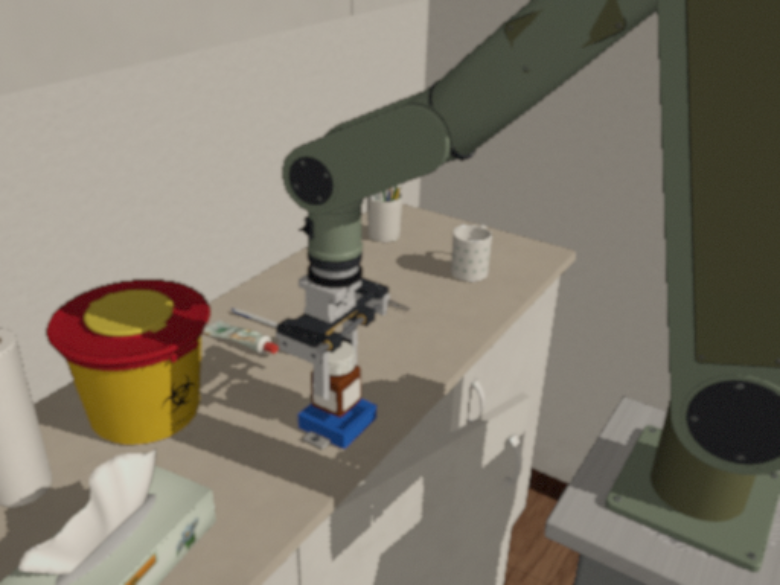

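View pics/top4.png

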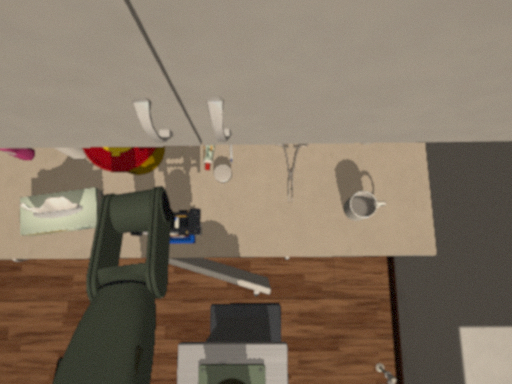

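```bash
python3 - <<'E'
from h import *
T=ld("top4"); im=cv2.imread("pics/c4t.png"); o=np.array([140,200])
wire(im,T,box([.4855,.154,0],.042,0,.026),o,10,(0,255,255)); wire(im,T,box([.4855,.154,0],.030,.008,.026),o,10,(0,255,0))
j=np.array([.489,.1546,.0333]); wire(im,T,box(j,.028,0,.064),o,10,(255,0,255))
for z in(.072,.094): ring(im,T,j+[0,0,z],.0275,o,10,(255,255,0))
cv2.imwrite("pics/w4t.png",im)
T=ld("top0"); im=cv2.imread("pics/t_blk.png"); o=np.array([156,209])
wire(im,T,box([.4855,.154,0],.042,0,.026),o,14,(0,255,255)); wire(im,T,box([.4855,.154,0],.030,.008,.026),o,14,(0,255,0));wire(im,T,box([.4855,.154,0],.034,.026,.026),o,14,(0,0,255))
cv2.imwrite("pics/w0t.png",im)
S=ld("scene0"); im=cv2.imread("pics/s_blk.png"); o=np.array([190,250])
wire(im,S,box([.4855,.154,0],.042,0,.026),o,12,(0,255,255)); wire(im,S,box([.4855,.154,0],.030,.008,.026),o,12,(0,255,0));wire(im,S,box([.4855,.154,0],.034,.026,.026),o,12,(0,0,255))
cv2.imwrite("pics/w0s.png",im)
E
```

```text
(no output)
```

View pics/w4t.png

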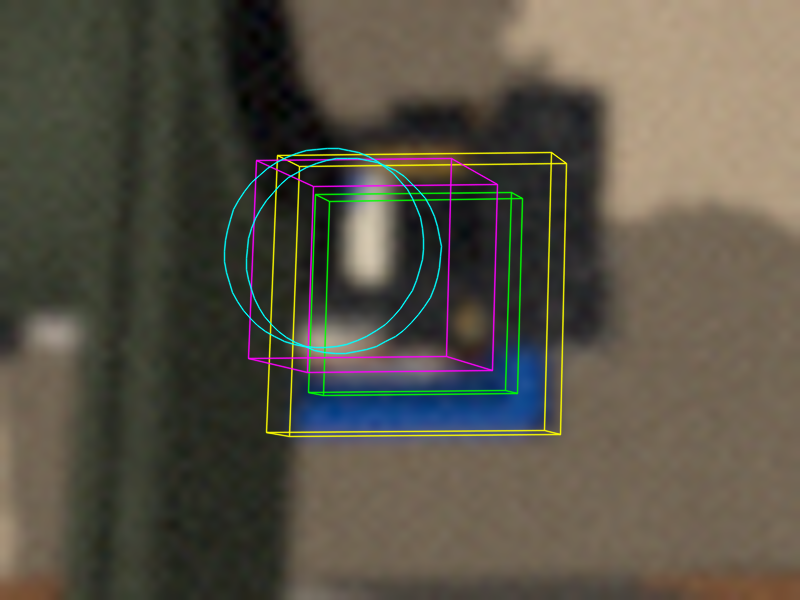

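View pics/w0t.png

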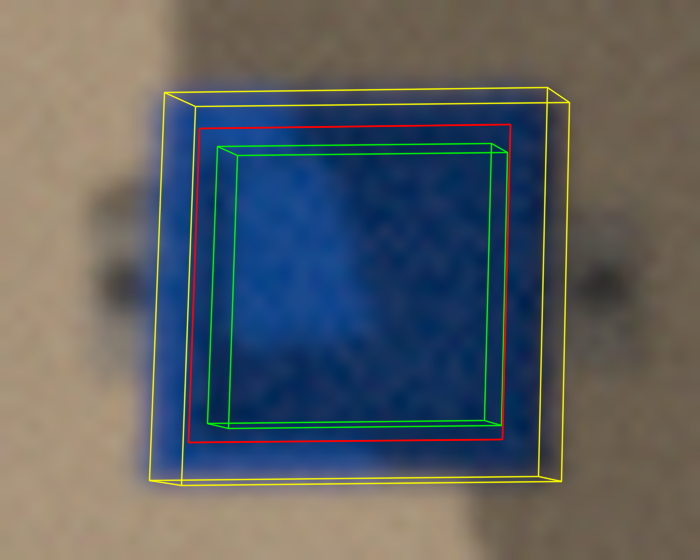

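View pics/w0s.png

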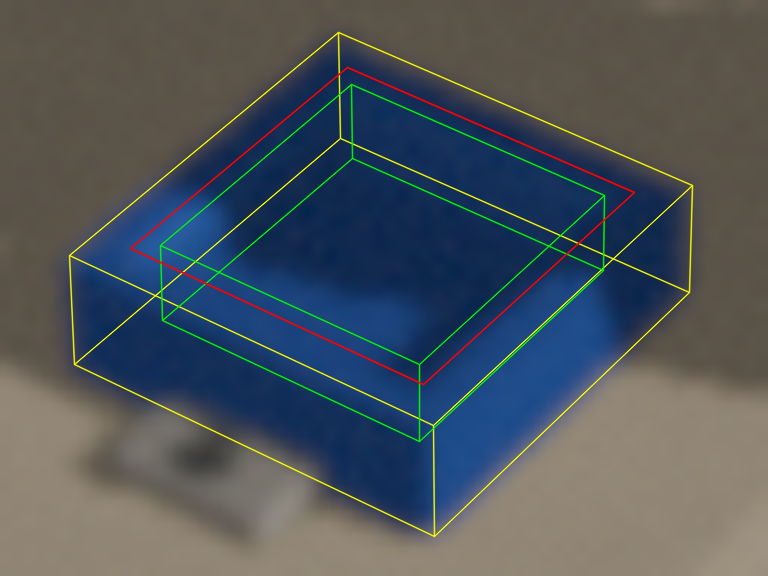

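```bash
python3 - <<'E'
from h import *
from scipy.optimize import minimize
def mask(f,x,y,w,h,k=8):
    im=cv2.resize(f["pixels"][y:y+h,x:x+w],None,fx=k,fy=k,interpolation=cv2.INTER_LINEAR).astype(int)
    return ((im[...,2]-im[...,0])>20)
boxes={"top":(150,205,62,52),"scene":(188,245,68,55)}
fs={n:ld(n+"0") for n in boxes}; ms={n:mask(fs[n],*boxes[n]) for n in boxes}
for n in ms:
    cv2.imwrite(f"pics/m_{n}.png",ms[n].astype(np.uint8)*255)
def cost(v,names):
    c=0
    for n in names:
        x,y,w,h=boxes[n]; P=box([v[0],v[1],0],.042,0,.026,v[2])
        q=((proj(fs[n],P)-[x,y]+.5)*8-.5); hull=cv2.convexHull(q.astype(np.float32))
        m=np.zeros(ms[n].shape,np.uint8); cv2.fillConvexPoly(m,(hull*16).astype(np.int32),1,shift=4)
        c+=(m.astype(bool)^ms[n]).sum()
    return c/64.
for names in(["top"],["scene"],["top","scene"]):
    r=minimize(cost,[.4855,.154,0],args=(names,),method="Nelder-Mead",options=dict(initial_simplex=[[.4855,.154,0],[.489,.154,0],[.4855,.158,0],[.4855,.154,.05]],xatol=1e-5,fatol=.05)); print(names,r.x.round(4),r.fun)
E
```

```text
['top'] [ 0.4861  0.158  -0.0167] 40.171875
['scene'] [0.485  0.1556 0.0015] 59.890625
['top', 'scene'] [ 0.4852  0.1568 -0.0016] 112.609375
```

View pics/m_top.png

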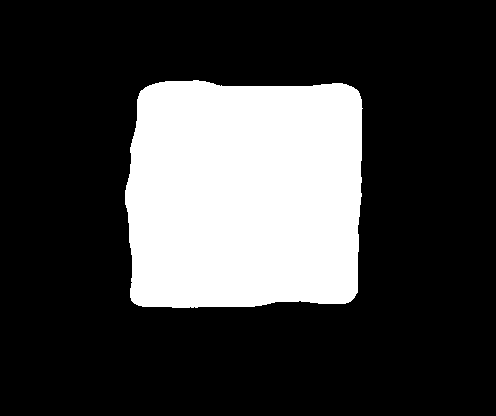

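```bash
python3 - <<'E'
from h import *
s=state(); print(s["eef_pos"],s["force"],s["wrist_torque"])
plan((.4842,.157,.078),-np.pi/2)
E
```

```text
[0.48774948 0.1542895  0.08128973] [ 0.04158012  0.59311708 -5.73942173] [ 0.0509151  -0.00470981 -0.00758991]
ang -1.57 shift(tool) [ 0.027 -0.03  -0.023] turn [ 0.      0.0004 -0.0007] deg 0.1
ang 1.57 shift(tool) [ 0.027 -0.03  -0.023] turn [-1.0e+00  1.1e-03  6.0e-04] deg 180.0
```

move_arm(moves=[{"dx": 0.02,"dy": -0.03,"dz": -0.023,"wx": 0,"wy": 0,"wz": 0,"gripper": -1},{"dx": 0.02,"dy": -0.03,"dz": -0.023,"wx": 0,"wy": 0,"wz": 0,"gripper": -1},{"dx": 0.02,"dy": -0.03,"dz": -0.023,"wx": 0,"wy": 0,"wz": 0,"gripper": -1}])

```text
time_s: 7.2
eef_pos: [0.4837, 0.157, 0.0783]
tool_rot: [0.5, 0.499, -0.5, 0.501]
force: [-0.3, 0.3, -5.3]
opening: 0.0561
```

```bash
python3 - <<'E'
from h import *
s=state(); print(s["eef_pos"],s["force"],s["wrist_torque"])
plan((.4842,.157,.072),-np.pi/2)
E
```

```text
[0.48370911 0.1570293  0.07826743] [-0.29086583  0.26033178 -5.32843654] [ 0.07104209 -0.05076986 -0.01679623]
ang -1.57 shift(tool) [0.052 0.004 0.   ] turn [ 0.0001  0.0004 -0.0004] deg 0.1
ang 1.57 shift(tool) [0.052 0.004 0.   ] turn [-9.999e-01  6.000e-04  6.000e-04] deg 180.0
```

move_arm(moves=[{"dx": 0.03,"dy": 0.002,"dz": 0,"wx": 0,"wy": 0,"wz": 0,"gripper": -1},{"dx": 0.045,"dy": 0.002,"dz": 0,"wx": 0,"wy": 0,"wz": 0,"gripper": -1},{"dx": 0.055,"dy": 0.002,"dz": 0,"wx": 0,"wy": 0,"wz": 0,"gripper": -1}])

```text
time_s: 7.58
eef_pos: [0.4839, 0.157, 0.0714]
tool_rot: [0.5, 0.499, -0.5, 0.501]
force: [-0.1, -0.1, -4.9]
opening: 0.0558
```

```bash
python3 - <<'E'
from h import *
s=state(); print(s["eef_pos"],s["force"],s["wrist_torque"])
E
```

```text
[0.48386247 0.15696909 0.07140374] [-0.05154793 -0.05116036 -4.87743931] [0.0574388  0.00550579 0.00327165]
```

Free now, past the earlier contact height. Continue down gently.

move_arm(moves=[{"dx": 0.025,"dy": 0,"dz": 0,"wx": 0,"wy": 0,"wz": 0,"gripper": -1},{"dx": 0.04,"dy": 0,"dz": 0,"wx": 0,"wy": 0,"wz": 0,"gripper": -1},{"dx": 0.05,"dy": 0,"dz": 0,"wx": 0,"wy": 0,"wz": 0,"gripper": -1}])

```text
time_s: 7.95
eef_pos: [0.4838, 0.1569, 0.0652]
tool_rot: [0.5, 0.5, -0.5, 0.501]
force: [0.7, -1.1, -5.1]
opening: 0.056
```

```bash
python3 - <<'E'
from h import *
s=state(); print(s["eef_pos"],s["force"],s["wrist_torque"])
E
```

```text
[0.48379058 0.15694396 0.06523354] [ 0.70891229 -1.10648071 -5.06057927] [0.03555625 0.03560593 0.02092906]
```

move_arm(moves=[{"dx": 0.025,"dy": 0,"dz": 0,"wx": 0,"wy": 0,"wz": 0,"gripper": -1},{"dx": 0.05,"dy": 0,"dz": 0,"wx": 0,"wy": 0,"wz": 0,"gripper": -1},{"dx": 0.065,"dy": 0,"dz": 0,"wx": 0,"wy": 0,"wz": 0,"gripper": -1},{"dx": 0.07,"dy": 0,"dz": 0,"wx": 0,"wy": 0,"wz": 0,"gripper": -1}])

```text
time_s: 8.45
eef_pos: [0.4836, 0.1569, 0.0573]
tool_rot: [0.5, 0.5, -0.5, 0.5]
force: [-3.6, -1.2, 3.7]
opening: 0.056
```

```bash
python3 - <<'E'
from h import *
s=state(); print(s["eef_pos"],s["force"],s["wrist_torque"])
S=grab("scene","5");crop(S,180,200,80,100,8,"c5")
E
```

```text
[0.48362354 0.15690294 0.05729295] [-3.588989   -1.1628098   3.71004519] [-0.01878283  0.61550671  0.07773091]
```

View pics/c5.png

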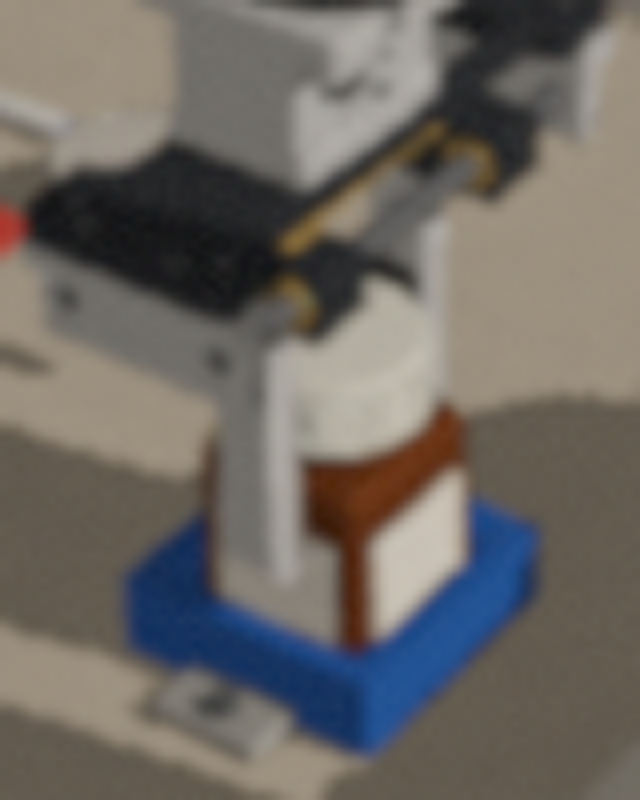

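The jar went down to TCP z 57.3 mm (expected 57.2) and the floor carries it. Release and rise.

move_arm(moves=[{"dx": 0,"dy": 0,"dz": 0,"wx": 0,"wy": 0,"wz": 0,"gripper": 0.3},{"dx": 0,"dy": 0,"dz": 0,"wx": 0,"wy": 0,"wz": 0,"gripper": 1},{"dx": 0,"dy": 0,"dz": 0,"wx": 0,"wy": 0,"wz": 0,"gripper": 1},{"dx": 0,"dy": 0,"dz": 0,"wx": 0,"wy": 0,"wz": 0,"gripper": 1},{"dx": -0.3,"dy": 0,"dz": 0,"wx": 0,"wy": 0,"wz": 0,"gripper": 1},{"dx": -0.7,"dy": 0,"dz": 0,"wx": 0,"wy": 0,"wz": 0,"gripper": 1},{"dx": -1,"dy": 0,"dz": 0,"wx": 0,"wy": 0,"wz": 0,"gripper": 1},{"dx": -1,"dy": 0,"dz": 0,"wx": 0,"wy": 0,"wz": 0,"gripper": 1}])

```text
time_s: 9.5
eef_pos: [0.4865, 0.1575, 0.181]
tool_rot: [0.502, 0.498, -0.498, 0.502]
force: [-0.0, 0.4, 0.0]
opening: 0.0942
```

```bash
python3 - <<'E'
from h import *
s=state(); print(s["eef_pos"],s["force"],s["q"])
S=grab("scene","6");T=grab("top","6");crop(S,180,220,80,80,9,"c6");crop(T,150,200,60,50,12,"c6t")
E
```

```text
[0.48645523 0.15753974 0.18095752] [-0.00822667  0.44722229  0.04451204] [ 1.44776273e-01  1.07363675e-01  1.74959897e+00 -1.58537215e-03
  1.27652333e+00  1.71570843e+00]
```

View pics/c6.png

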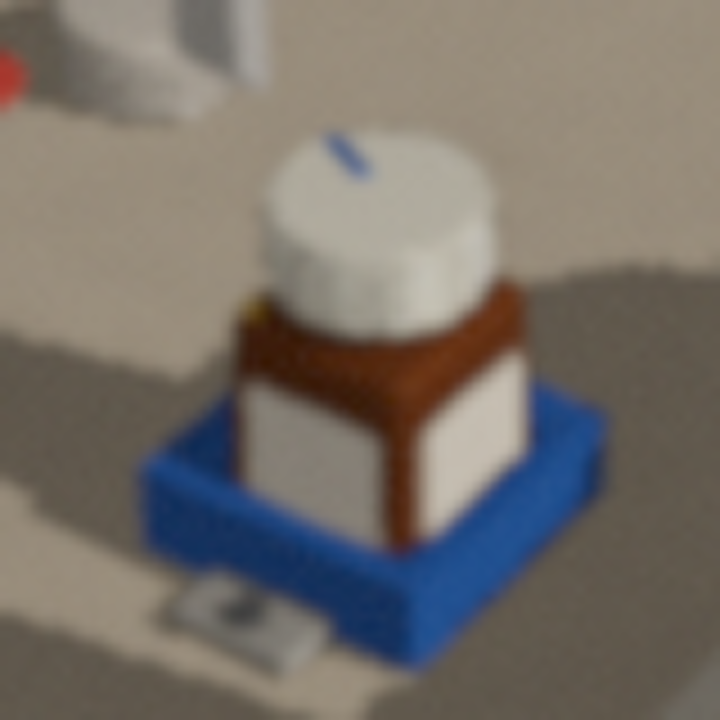

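View pics/c6t.png

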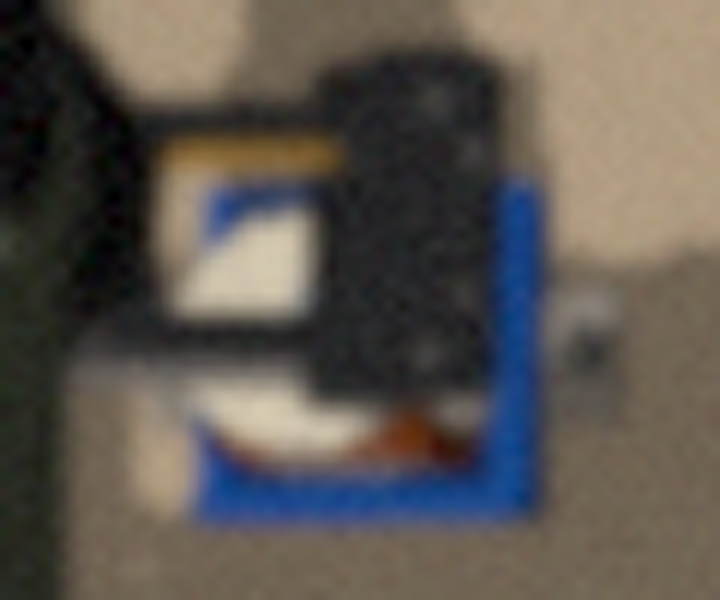

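The jar stands in the pocket with its yellow dot at crop (253,312) and its bar's outer end at (330,137). Next is the bar angle and the cap centre.

```bash
python3 - <<'E'
from h import *
S=ld("scene6"); o=np.array([180,220]); k=9
a=np.linspace(0,2*np.pi,200)
def ext(c):
    q=((proj(S,np.c_[c[0]+.0275*np.cos(a),c[1]+.0275*np.sin(a),0*a+.102])-o+.5)*k-.5); return q
def res(v): q=ext(v); return [q[:,0].min()-263,q[:,0].max()-498,q[:,1].min()-130]
r=least_squares(res,[.486,.157]); print("cap",r.x,res(r.x))
c=r.x
for p in((330,137),(365,176)):
    b=plane(S,uc(p,o,k),.103)[:2]; print("bar",b,np.hypot(*(b-c)),np.arctan2(*(b-c)[::-1]))
b0=plane(S,uc((330,137),o,k),.103)[:2]-plane(S,uc((365,176),o,k),.103)[:2]; print("bar dir",np.arctan2(b0[1],b0[0]))
d=plane(S,uc((253,312),o,k),.073)[:2]; print("dot",d,np.hypot(*(d-c)),np.arctan2(*(d-c)[::-1]))
im=cv2.imread("pics/c6.png")
ring(im,S,[c[0],c[1],.102],.0275,o,k,(0,0,255)); ring(im,S,[c[0],c[1],.080],.0275,o,k,(0,255,0))
wire(im,S,box([.4852,.1568,0],.042,0,.026),o,k,(0,255,255)); wire(im,S,box([c[0],c[1],0],.028,.008,.072),o,k,(255,0,255))
cv2.imwrite("pics/w6.png",im)
E
```

```text
cap [0.48264501 0.15580077] [np.float64(4.1610522405347865), np.float64(-4.184236161553258), np.float64(0.3335938825421749)]
bar [0.50660752 0.14432992] 0.026566567112179355 -0.4464627275229962
bar [0.48966664 0.15268914] 0.007680206188074009 -0.4171429221760785
bar dir -0.45838137538069557
dot [0.50340075 0.18044493] 0.03222011092794117 0.8708378295442769
```

View pics/w6.png

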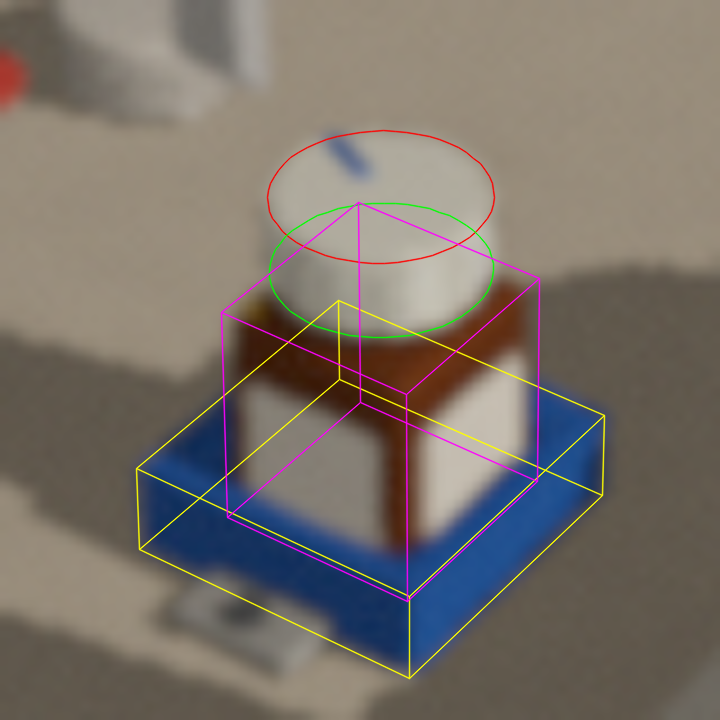

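```bash
python3 - <<'E'
from h import *
s=state(); print(s["eef_pos"])
plan((.484,.157,.098),-np.pi/2)
E
```

```text
[0.48330516 0.15702316 0.17684748]
ang -1.57 shift(tool) [ 0.657  0.006 -0.001] turn [0.0001 0.0005 0.0001] deg 0.1
ang 1.57 shift(tool) [ 0.657  0.006 -0.001] turn [-9.999e-01 -1.000e-04  8.000e-04] deg 180.0
```

move_arm(moves=[{"dx": 0.25,"dy": 0.006,"dz": 0,"wx": 0,"wy": 0,"wz": 0,"gripper": 1},{"dx": 0.5,"dy": 0.006,"dz": 0,"wx": 0,"wy": 0,"wz": 0,"gripper": 1},{"dx": 0.655,"dy": 0.006,"dz": 0,"wx": 0,"wy": 0,"wz": 0,"gripper": 1},{"dx": 0.655,"dy": 0.006,"dz": 0,"wx": 0,"wy": 0,"wz": 0,"gripper": 1},{"dx": 0.655,"dy": 0.006,"dz": 0,"wx": 0,"wy": 0,"wz": 0,"gripper": 1}])

```text
time_s: 10.22
eef_pos: [0.4837, 0.1569, 0.0977]
tool_rot: [-0.499, -0.5, 0.501, -0.5]
force: [-0.2, -0.7, 0.5]
opening: 0.0939
```

```bash
python3 - <<'E'
from h import *
s=state(); print(s["eef_pos"],s["force"],s["wrist_torque"])
plan((.484,.157,.0975),-np.pi/2)
E
```

```text
[0.48365293 0.15685266 0.09774936] [-0.23232879 -0.70394876  0.54250363] [-0.00885155  0.05706383 -0.03054917]
ang -1.57 shift(tool) [ 0.002  0.003 -0.001] turn [0.0001 0.0006 0.0005] deg 0.1
ang 1.57 shift(tool) [ 0.002  0.003 -0.001] turn [-9.999e-01 -8.000e-04  9.000e-04] deg 180.0
```

Now close on the cap, gently staged.

move_arm(moves=[{"dx": 0,"dy": 0.003,"dz": 0,"wx": 0,"wy": 0,"wz": 0,"gripper": 0.3},{"dx": 0,"dy": 0.003,"dz": 0,"wx": 0,"wy": 0,"wz": 0,"gripper": 0.2},{"dx": 0,"dy": 0.003,"dz": 0,"wx": 0,"wy": 0,"wz": 0,"gripper": 0},{"dx": 0,"dy": 0.003,"dz": 0,"wx": 0,"wy": 0,"wz": 0,"gripper": -1},{"dx": 0,"dy": 0.003,"dz": 0,"wx": 0,"wy": 0,"wz": 0,"gripper": -1},{"dx": 0,"dy": 0.003,"dz": 0,"wx": 0,"wy": 0,"wz": 0,"gripper": -1},{"dx": 0,"dy": 0.003,"dz": 0,"wx": 0,"wy": 0,"wz": 0,"gripper": -1}])

```text
time_s: 11.1
eef_pos: [0.4841, 0.1566, 0.0979]
tool_rot: [-0.499, -0.5, 0.501, -0.5]
force: [-1.1, -1.1, 1.7]
opening: 0.0544
```

```bash
python3 - <<'E'
from h import *
s=state(); print(s["eef_pos"],s["force"],s["wrist_torque"],s["opening"],s["q"])
S=grab("scene","7");crop(S,180,200,80,100,8,"c7")
E
```

```text
[0.48412385 0.1566318  0.09790457] [-1.07604045 -1.09985917  1.708758  ] [-0.25365886  0.07675251 -0.00358351] 0.05442186392342484 [ 0.1439429   0.21389763  1.81807558 -0.00219072  1.11126031  1.71541764]
```

View pics/c7.png

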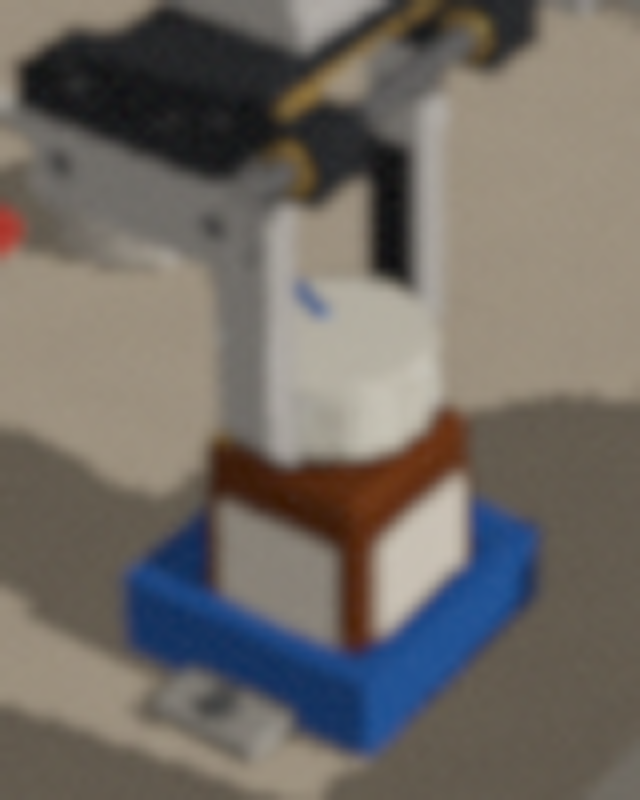

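move_arm(moves=[{"dx": 0,"dy": 0,"dz": 0,"wx": -0.02,"wy": 0,"wz": 0,"gripper": -1},{"dx": 0,"dy": 0,"dz": 0,"wx": -0.045,"wy": 0,"wz": 0,"gripper": -1},{"dx": 0,"dy": 0,"dz": 0,"wx": -0.07,"wy": 0,"wz": 0,"gripper": -1},{"dx": 0,"dy": 0,"dz": 0,"wx": -0.1,"wy": 0,"wz": 0,"gripper": -1},{"dx": 0,"dy": 0,"dz": 0,"wx": -0.13,"wy": 0,"wz": 0,"gripper": -1}])

```text
time_s: 11.78
eef_pos: [0.4844, 0.1571, 0.0983]
tool_rot: [0.387, 0.592, -0.388, 0.592]
force: [-1.0, 0.2, 3.7]
opening: 0.0543
```

```bash
python3 - <<'E'
from h import *
s=state(); print(s["eef_pos"],s["force"],s["wrist_torque"],s["opening"],s["q"][5],s["q"][0])
S=grab("scene","8");crop(S,180,200,80,100,8,"c8")
E
```

```text
[0.48444136 0.15714485 0.0983027 ] [-0.96269048  0.19947515  3.74921886] [ 0.00951461  0.13256447 -0.03991821] 0.0543296571698583 1.3041337132553157 0.14421107457331647
```

View pics/c8.png

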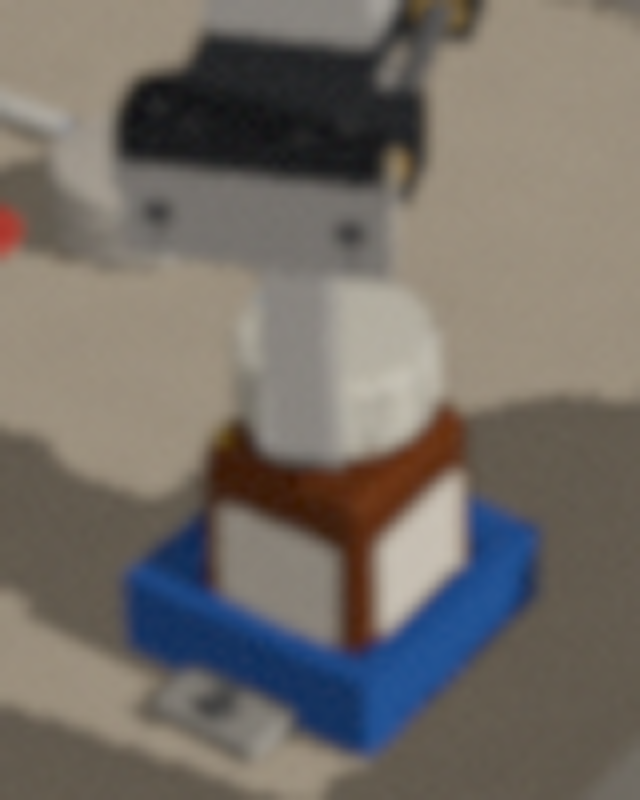

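move_arm(moves=[{"dx": -0.002,"dy": 0,"dz": 0,"wx": -0.03,"wy": 0,"wz": 0,"gripper": -1},{"dx": -0.004,"dy": 0,"dz": 0,"wx": -0.06,"wy": 0,"wz": 0,"gripper": -1},{"dx": -0.006,"dy": 0,"dz": 0,"wx": -0.09,"wy": 0,"wz": 0,"gripper": -1},{"dx": -0.008,"dy": 0,"dz": 0,"wx": -0.12,"wy": 0,"wz": 0,"gripper": -1},{"dx": -0.01,"dy": 0,"dz": 0,"wx": -0.15,"wy": 0,"wz": 0,"gripper": -1}])

```text
time_s: 12.45
eef_pos: [0.485, 0.1576, 0.1001]
tool_rot: [0.237, 0.666, -0.237, 0.666]
force: [0.0, 0.1, 3.6]
opening: 0.0542
```

```bash
python3 - <<'E'
from h import *
s=state(); print(s["eef_pos"],s["force"],s["wrist_torque"],s["opening"],s["q"][5],s["q"][0])
S=grab("scene","9");crop(S,180,200,80,100,8,"c9")
E
```

```text
[0.48499735 0.15762443 0.10010852] [0.03810442 0.1007927  3.58237447] [-0.04385518  0.01387836 -0.08616981] 0.054153996355854314 0.8291869130618253 0.14451426523818303
```

View pics/c9.png

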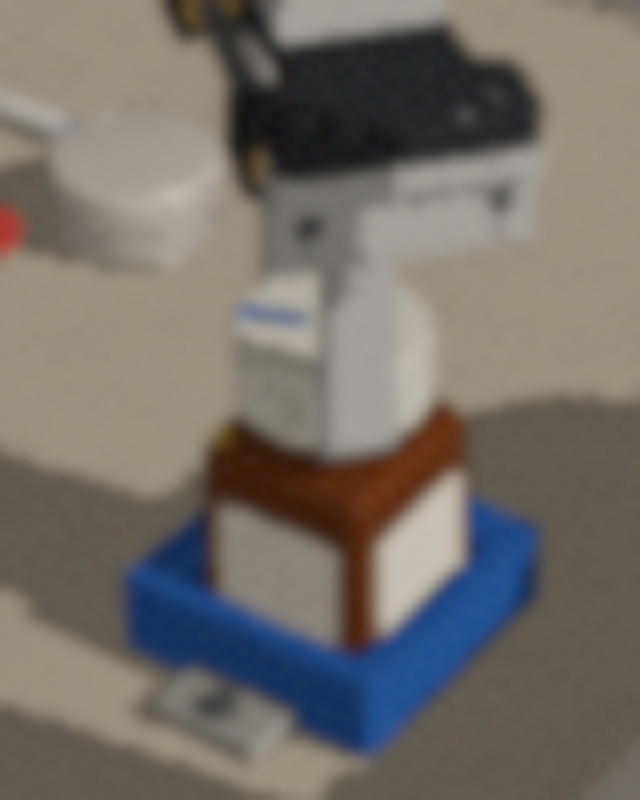

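The bar has moved to crop (240,312)–(305,320), so the cap turns with the fingers. I'll check its angle against the joint reading.

```bash
python3 - <<'E'
from h import *
S=ld("scene9"); o=(180,200)
a=plane(S,uc((239,312),o,8),.1045)[:2]; b=plane(S,uc((306,320),o,8),.1045)[:2]
print("dir",np.arctan2(*(a-b)[::-1]), a,b,"exp",-.45+1.7154-.8292)
for c in((.4837,.1565),(.485,.157)): print(np.arctan2(*(a-np.array(c))[::-1]))
S=ld("scene6"); d=plane(S,uc((253,312),(180,220),9),.073)[:2]; S=ld("scene9"); d9=plane(S,uc((224,438),o,8),.073)[:2]; print("dot",d,d9)
E
```

```text
dir 0.4116180457839987 [0.50876145 0.16617628] [0.49149843 0.15864   ] exp 0.43620000000000003
0.36846838497595896
0.36853917318885154
dot [0.50340075 0.18044493] [0.503388   0.18083396]
```

move_arm(moves=[{"dx": -0.003,"dy": 0,"dz": 0,"wx": -0.03,"wy": 0,"wz": 0,"gripper": -1},{"dx": -0.006,"dy": 0,"dz": 0,"wx": -0.06,"wy": 0,"wz": 0,"gripper": -1},{"dx": -0.008,"dy": 0,"dz": 0,"wx": -0.09,"wy": 0,"wz": 0,"gripper": -1},{"dx": -0.01,"dy": 0,"dz": 0,"wx": -0.122,"wy": 0,"wz": 0,"gripper": -1},{"dx": -0.01,"dy": 0,"dz": 0,"wx": -0.122,"wy": 0,"wz": 0,"gripper": -1}])

```text
time_s: 13.12
eef_pos: [0.4848, 0.1581, 0.1013]
tool_rot: [0.107, 0.699, -0.106, 0.699]
force: [-0.9, 2.0, 2.2]
opening: 0.0543
```

```bash
python3 - <<'E'
from h import *
s=state(); print(s["eef_pos"],s["force"],s["wrist_torque"],s["opening"],s["q"][5],s["q"][0])
S=grab("scene","10");crop(S,180,200,80,100,8,"c10")
E
```

```text
[0.48477972 0.15807965 0.10133916] [-0.85118449  2.02410448  2.17656201] [ 0.18840398  0.11026048 -0.0234707 ] 0.05434171427960058 0.44663552877337737 0.14496604297902313
```

View pics/c10.png

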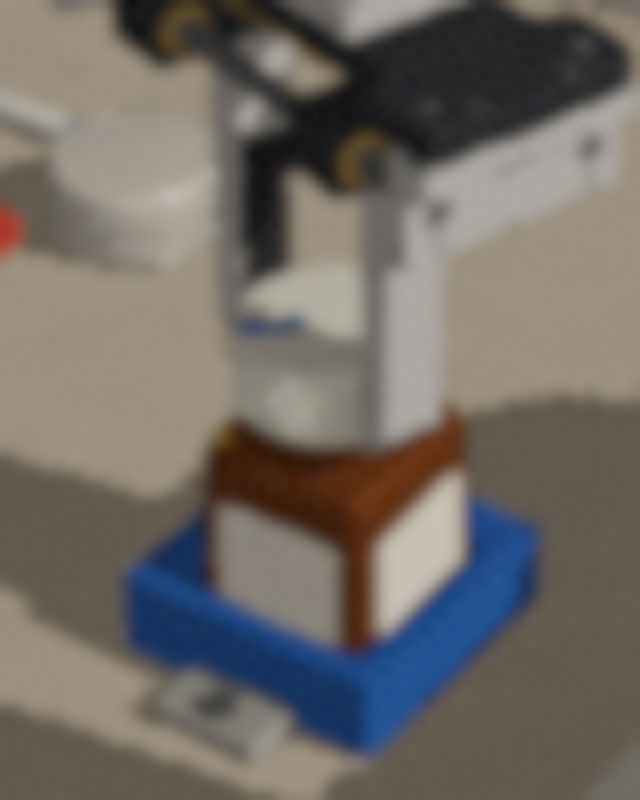

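```bash
python3 - <<'E'
from h import *
S=ld("scene10"); o=(180,200)
a=plane(S,uc((238,328),o,8),.106)[:2]; b=plane(S,uc((304,323),o,8),.106)[:2]
print("dir",np.arctan2(*(a-b)[::-1]), np.arctan2(*(a-np.array((.4845,.157)))[::-1]))
E
```

```text
dir 0.7426994607143639 0.7389265491055472
```

move_arm(moves=[{"dx": -0.01,"dy": 0,"dz": 0,"wx": 0,"wy": 0,"wz": 0,"gripper": -1},{"dx": -0.02,"dy": 0,"dz": 0,"wx": 0,"wy": 0,"wz": 0,"gripper": -1},{"dx": -0.02,"dy": 0,"dz": 0,"wx": 0,"wy": 0,"wz": 0,"gripper": -1}])

```text
time_s: 13.55
eef_pos: [0.4845, 0.1579, 0.1035]
tool_rot: [0.107, 0.699, -0.107, 0.699]
force: [-0.1, -0.7, -0.9]
opening: 0.0543
```

```bash
python3 - <<'E'
from h import *
s=state(); print(s["eef_pos"],s["force"],s["wrist_torque"],s["opening"])
S=grab("scene","11");crop(S,180,200,80,100,8,"c11")
E
```

```text
[0.48453177 0.15786521 0.10348817] [-0.08161777 -0.73591626 -0.85160079] [-0.03689126  0.02704381  0.02045004] 0.054332915458090034
```

View pics/c11.png

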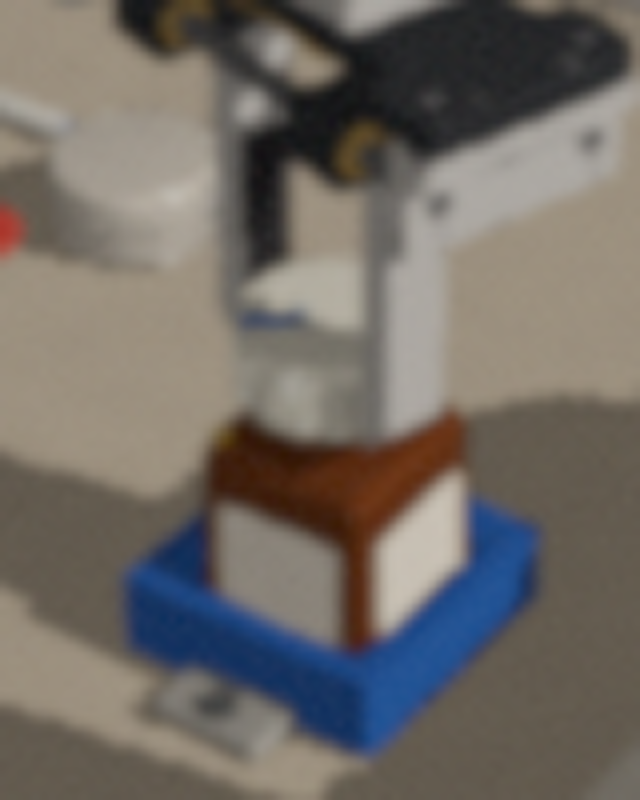

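The bar stands at 0.74 rad against the dot's 0.785. A 2 mm lift carried no jar weight (-0.9 N) and the jar stayed put. Lift on carefully.

move_arm(moves=[{"dx": -0.015,"dy": 0,"dz": 0,"wx": 0,"wy": 0,"wz": 0,"gripper": -1},{"dx": -0.03,"dy": 0,"dz": 0,"wx": 0,"wy": 0,"wz": 0,"gripper": -1},{"dx": -0.045,"dy": 0,"dz": 0,"wx": 0,"wy": 0,"wz": 0,"gripper": -1}])

```text
time_s: 13.98
eef_pos: [0.4847, 0.1579, 0.1091]
tool_rot: [0.107, 0.699, -0.107, 0.699]
force: [0.4, 0.2, -0.7]
opening: 0.0546
```

```bash
python3 - <<'E'
from h import *
s=state(); print(s["eef_pos"],s["force"],s["wrist_torque"],s["opening"])
S=grab("scene","12");crop(S,180,200,80,100,8,"c12")
E
```

```text
[0.48466643 0.15785807 0.10907743] [ 0.3822271   0.20283812 -0.70478055] [-0.05439501 -0.11393377 -0.03499265] 0.05461624025006973
```

View pics/c12.png

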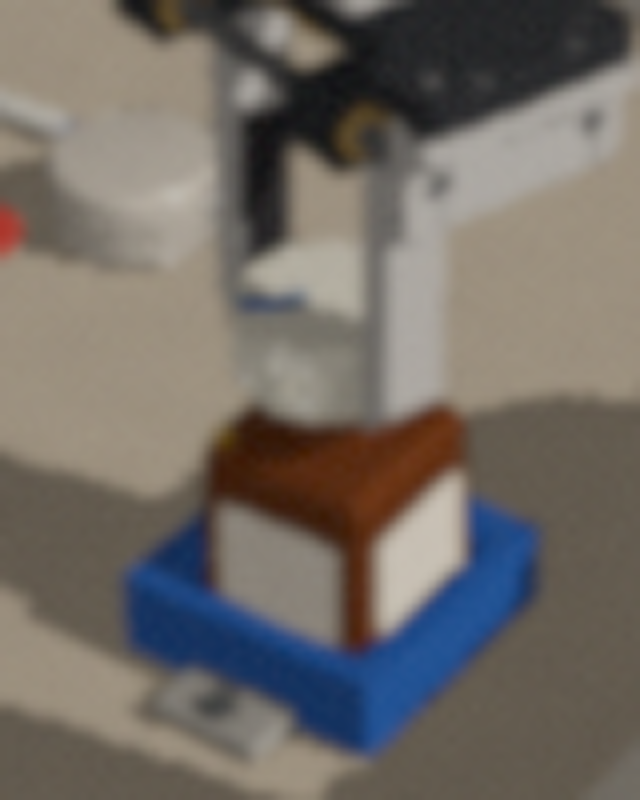

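move_arm(moves=[{"dx": -0.05,"dy": 0,"dz": 0,"wx": 0,"wy": 0,"wz": 0,"gripper": -1},{"dx": -0.1,"dy": 0,"dz": 0,"wx": 0,"wy": 0,"wz": 0,"gripper": -1},{"dx": -0.15,"dy": 0,"dz": 0,"wx": 0,"wy": 0,"wz": 0,"gripper": -1},{"dx": -0.2,"dy": 0,"dz": 0,"wx": 0,"wy": 0,"wz": 0,"gripper": -1},{"dx": -0.24,"dy": 0,"dz": 0,"wx": 0,"wy": 0,"wz": 0,"gripper": -1},{"dx": -0.26,"dy": 0,"dz": 0,"wx": 0,"wy": 0,"wz": 0,"gripper": -1},{"dx": -0.26,"dy": 0,"dz": 0,"wx": 0,"wy": 0,"wz": 0,"gripper": -1},{"dx": -0.26,"dy": 0,"dz": 0,"wx": 0,"wy": 0,"wz": 0,"gripper": -1},{"dx": -0.26,"dy": 0,"dz": 0,"wx": 0,"wy": 0,"wz": 0,"gripper": -1},{"dx": -0.26,"dy": 0,"dz": 0,"wx": 0,"wy": 0,"wz": 0,"gripper": -1}])

```text
time_s: 15.28
eef_pos: [0.4848, 0.1579, 0.1404]
tool_rot: [0.107, 0.699, -0.106, 0.699]
force: [-0.6, 0.3, -0.1]
opening: 0.0544
```

```bash
python3 - <<'E'
from h import *
s=state(); print(s["eef_pos"],s["force"],s["wrist_torque"],s["opening"],np.abs(s["joint_velocities"]).max())
S=grab("scene","13");crop(S,180,190,80,100,8,"c13");T=grab("top","13")
im=cv2.imread("pics/c13.png"); o=np.array([180,190])
for z in(.122,.144): ring(im,S,[.4847,.1578,z],.0275,o,8,(0,0,255))
ring(im,S,[.4847,.157,.101],.013,o,8,(0,255,0)); cv2.imwrite("pics/w13.png",im)
E
```

```text
[0.48476084 0.15786895 0.14037647] [-0.57427179  0.33219809 -0.13572292] [-0.04963783 -0.0265214   0.00188793] 0.054411869700854376 0.0019677576619439203
```

View pics/w13.png

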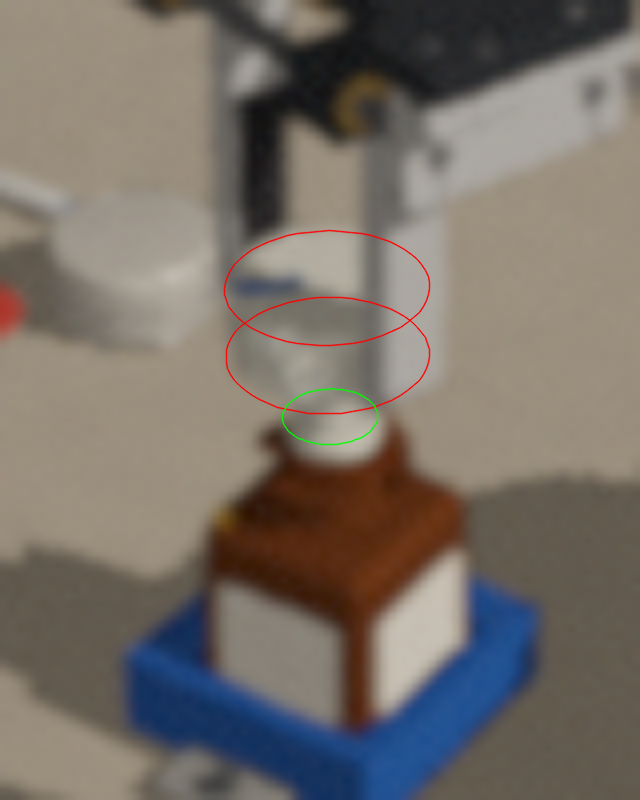

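View pics/c13.png

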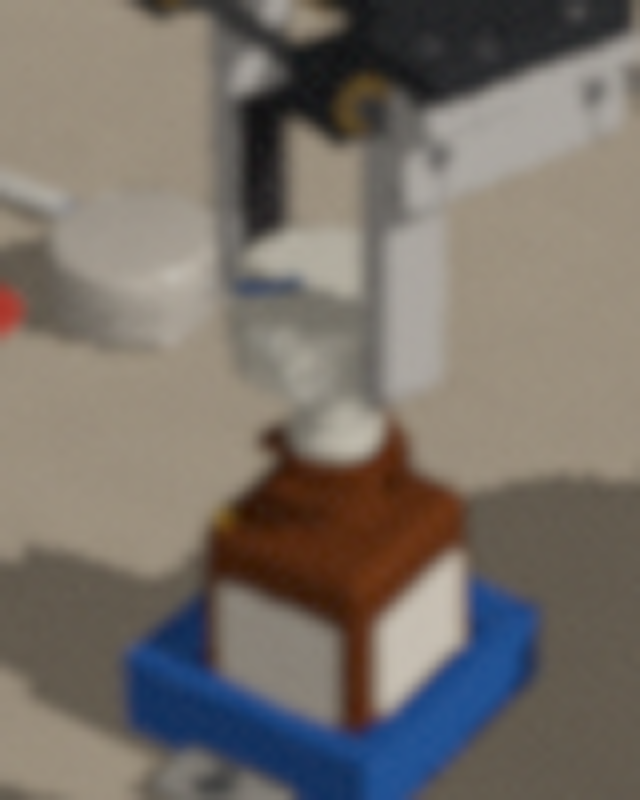

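View pics/top13.png

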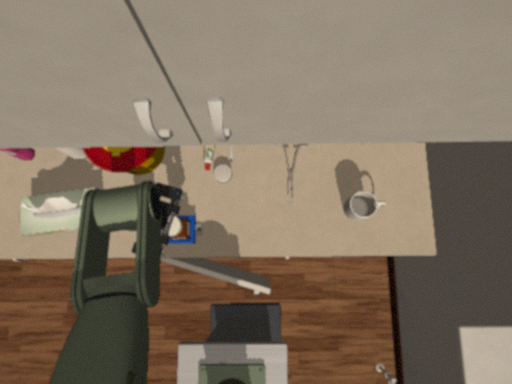

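The picture shows the cap level at rows 230–410, matching the rings for 122–144 mm. The white disc is free below it at (335,430), the jar is still down in the block, and the bystanders have not moved. Handing in.

```bash
python3 - <<'E'
from cell import workorder
print(workorder.close_job())
E
```

```text
the job is handed in; nothing more can be done
None
```

I stood the jar in the block's pocket, turned its cap about 1.27 rad anticlockwise, lifted the cap straight off and handed the job in at about 15 s of the 58 s. `close_job` gives no verdict, so the result rests on the checks below.

- **Insertion:** My first try landed on the block's rim, because I had placed the block about 3 mm too far to -y. It pushed up with about 38 N through the gripped jar, and with the sideways part the wrist force was about 41 N. That is below the 120 N wrist limit. I took the 40 N limit to apply only to the arm and gripper body, which did not appear to touch anything. I then backed off, measured the block again, and the second try went straight down. The jar met the pocket floor at the expected height, with the TCP at 57.3 mm against 57.2 mm.
- **Unscrewing:** The blue bar's measured angle was 0.74 rad against the dot's nominal 0.785 rad. The threads had let go: a 2 mm test lift carried only about 0.9 N, so the jar did not come with the cap.
- **Final state:** The cap is level and still gripped at 54.4 mm opening. Its lower edge is about 114 mm above the jar's underside, roughly 21 mm above the sealing disc, and within about 2 mm of the jar's axis. The arm was at rest.
- **Jar and bystanders:** In the last pictures the jar is fully down in the block, and the mug, tin and forceps have not visibly moved.
- **Disagreement:** The two cameras put the block's y position about 2.4 mm apart, and the dot's angle measured 0.87 rad in one picture. Neither stopped the insertion or the unscrewing.

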